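# Tip the specimen tote into the tube loader and start it

## Task

Empty the tote of specimen tubes into the loader: push it up against the stop bar and tip it over the bar, without lifting it off, until it lies on its side on the chute and all five tubes have rolled into the hopper. Then stand the empty tote back upright on the ledge, let go of it, and press the loader's start plunger right down to its stop and release it. Leave everything else where it is.

Things in the scene. Friction and masses are not known exactly. Their poses are not given: they have to be found in the camera images.
- loader: Bench-top tube loader, fixed on the table, 560 x 320 mm, white and steel. Origin: on the table (height 0), under the middle of the stop bar's ledge-side face. +x is the tipping direction, z up. Along x: flat ledge at height 100 mm from x -150 to 0 mm, 320 mm wide; stop bar; chute; hopper; console x 306 to 412 mm, top at 100 mm.
- stop (a point): Middle of the stop bar's top edge on the ledge side (loader x 0, height 112 mm). Dark steel bar, 12 mm thick along x, 300 mm wide, 12 mm proud of the ledge. From its far top edge the steel chute falls 20 degrees to x 137 mm, height 63 mm. Axes as the loader's.
- hopper (a point): Centre of the hopper's floor (height 32 mm). The open hopper is x 137 to 300 mm, 284 mm wide. Its end wall and its side walls, which also flank the chute (loader x 6 to 306, y +-146 mm), are 132 mm high. Axes as the loader's.
- guard_edge (a point): Middle of the high edge of the clear splash guard (loader x 90 mm, height 410 mm). The flat sheet, 320 mm wide, slopes down 45 degrees from here to x 220 mm, height 280 mm; posts at x 200, y +-155 mm. A tipped tote's handle can be reached only below this edge from the ledge side, with the tool tilted. Axes as the loader's.
- tote: Blue open tote on the ledge with the five tubes in it: 100 (x) x 136 (y) x 105 mm tall, walls 4 mm, about 0.3 kg empty. Origin: centre of its underside. Starts upright 10 to 40 mm short of the bar, up to 6 degrees askew, +x wall to the bar, handle on the -x wall. Past about 50 degrees it goes over by itself; fully tipped its +x wall lies on the chute, 110 degrees from upright, and does not slide.
- tote_bar (a point): Middle of the tote's handle bar: round, 10 mm thick, 84 mm clear between its end brackets, parallel to the tote's y, 42 mm outside the -x wall (37 mm clear gap), 88 mm above the underside; in the tote's frame (-92, 0, 88) mm. It turns between fingers that hold it loosely or lightly. Axes as the tote's.
- tote_edge (a point): Middle of the tote's lower +x edge, the one that meets the stop bar; in the tote's frame (50, 0, 0) mm.
- tote_mouth (a point): Centre of the tote's open top; in the tote's frame (0, 0, 105) mm.
- plunger (a joint): Travel of the loader's start plunger in m: 0 up, 0.012 fully down on its stop. A spring pushes it back up: about 2.5 N to start moving, about 10 N on the stop.
- plunger_top (a point): Top centre of the start plunger's black domed head (44 mm diameter), in the middle of the console's top, at loader x = 360 mm, height 148 mm when up. It is pressed straight down.
- tube0: One of five alike capped specimen tubes (white body, grey cap), 27 mm diameter, 94 mm long, 35 g. Origin: its middle; its own y is its length. At the start they lie in the tote, parallel to the tote's y: three on the floor, two on top.
- tube1: One of five alike capped specimen tubes (white body, grey cap), 27 mm diameter, 94 mm long, 35 g. Origin: its middle; its own y is its length. At the start they lie in the tote, parallel to the tote's y: three on the floor, two on top.
- tube2: One of five alike capped specimen tubes (white body, grey cap), 27 mm diameter, 94 mm long, 35 g. Origin: its middle; its own y is its length. At the start they lie in the tote, parallel to the tote's y: three on the floor, two on top.
- tube3: One of five alike capped specimen tubes (white body, grey cap), 27 mm diameter, 94 mm long, 35 g. Origin: its middle; its own y is its length. At the start they lie in the tote, parallel to the tote's y: three on the floor, two on top.
- tube4: One of five alike capped specimen tubes (white body, grey cap), 27 mm diameter, 94 mm long, 35 g. Origin: its middle; its own y is its length. At the start they lie in the tote, parallel to the tote's y: three on the floor, two on top.
- spare_tote: A second, empty blue tote exactly like the tote of the task (100 x 136 x 105 mm), standing on the table to the left of the loader. Leave it alone. Origin: centre of its underside.
- pot: White specimen pot with grey cap, 46 mm diameter, 62 mm tall, standing on the loader's ledge beside the tote (on the loader's +y side). Leave it standing. Origin: centre of its underside.
- label_roll: Roll of blank labels, 54 mm diameter, 28 mm tall, lying flat on the loader's console 100 to 125 mm from the plunger (on the loader's +y side). Leave it alone. Origin: centre of its underside.
- glove_box: Glove dispenser box, 125 x 235 x 80 mm, on the table to the right. Origin: centre of its underside.
- pump_bottle: White pump bottle, 68 mm diameter, 204 mm tall, on the table to the right. Not part of the job. Origin: centre of its underside.
- tube_rack: White rack with small capped tubes, 70 x 200 x 103 mm, on the table to the left. Origin: centre of its underside.
- scanner: Barcode scanner on a round stand, 100 mm base, 140 mm tall, on the table to the far right. Origin: centre of its underside.
There are look-alikes about, which are no part of the job. Leave any green look-alike of the tote alone.

How it is judged:
By the outcome, as a careful person would: the job done as asked, in the order asked, and still so for the second after the job is handed in, with the robot touching nothing.
It also fails if it takes over 72 s, if anything falls off the work surface, if the arm or the gripper's body presses on something with over 40 N, if the wrist force passes 120 N, or if a joint passes its speed limit or range.

## Robot

A 7-joint arm with a two-finger parallel gripper is mounted at the origin on the work surface. World frame = base frame: x ahead of the robot, y to its left, z up, the work surface at z = 0. Lengths are in m, angles in rad, forces in N, time in s.
With the tool pointing down it reaches from about 0.425 to 1.025 m from the base axis. Payload 9.4 kg.
Tool frame: the origin (TCP) lies midway between the tips of the shut fingers; the grasp point (between the pads) lies 19 mm behind it (r.pinch_z is the distance from the TCP to the grasp point, in m); z points along the fingers, y is the direction in which the jaws open and shut (so a half turn about z gives the same grasp; the last joint's range is limited). The gripper opens to 85 mm and grips with 20 to 120 N. Pads are 22 mm wide; open, the fingers measure 114 mm over their backs; the gripper's body (76 mm by 85 mm) begins 54 mm behind the grasp point. The pads swing forward as they close: fully open they stand 13 mm farther back than shut.
Start: joints at [-1.421, 0.599, -0.003, 1.599, 0.002, 0.943, -0.08], TCP at [0.163, 0.706, 0.231] pointing down, gripper open.
Joint ranges: [-2.57, 2.57], [-0.35, 1.97], [-1.29, 1.29], [0.11, 2.56], [-1.05, 4.19], [0.11, 1.86], [-2.63, 2.63]. Speed limits (rad/s): [2.22, 2.22, 3.01, 3.01, 3.14, 3.14, 3.14].

## Interface

Orientations are given as a rotation vector (axis times angle).
In Python, from plant import r gives the robot as it stands. The module is installed in compiled form; this text tells all that it offers.
- The arm moves only by the tool drive_tool, never from a script. Its arguments are lists of equal length, an entry for each row: "dp": the shift along the tool's x, y, z in mm, a list of three; "spin": the turn about the tool's z in degrees. A call has exactly 10 rows; each row shifts and turns the commanded pose from where the row before left it, along the tool's axes as they then stand; what a row does not reach is not made up. A row lasts 1/12 s, in which the tool goes at most 41.7 mm and 7.16 degrees, less where a joint would pass 70% of its speed; a pose out of reach is approached as far as the arm can. A call with a gripper value outside its range is refused whole. "jaw" is the opening, from -1 (shut) to 1 (fully open), set as the call begins (left out, the last holds). The fingers move at their own pace and stop on an object; "force" is the grip in N (left out, the last holds). Time passes only in rows, so rows that do not move let the fingers close, or fill a call up. It gives the time, the measured TCP pose, the force and the opening at its end, in the units of the state.
- r.observe(): the state, without advancing time (a new reading comes with each control period).
- r.read_camera(name): name is "scene" or "top" or "wrist"; returns the picture (400x640x3 uint8, blue, green, red); there is no depth.
- r.camera_model(name): a dict with "fovy" (degrees; the focal length in pixels is half the picture's height over the tangent of half this angle, whatever the lens; pixels are square), "cx", "cy" (the principal point, pixels), "eye" and "attitude" of the camera in the world; the wrist camera has in their place "mount" (4x4, takes a point from camera to tool coordinates, whose origin is the TCP and whose axes are the flange's). Camera axes: x right, y up, looking along -z (the intrinsics and any distortion apply to the point x, -y, -z); pixel columns grow to the right and rows downward; lengths in m; the calibration is good to about 2 mm. A picture is of the moment at which its call begins: read the wrist's pose just before it. camera_model takes no time and is no camera call.
- r.hand_in(): hands the job in, once; it reports no verdict.
Trained networks look in the newest picture that a camera, given by its name, has taken for a name from the list of things; names that differ only in an ending like _2 or _b are one class to them, and where a whole thing is asked for, a point or a joint stands for the part that bears it (a point fixed in the world has none). Each returns a list of dicts, best first, with "p" (0 to 1); they miss things now and then, are a little off and sometimes report something else, mostly with a low value. They report only what shows in the picture. A call takes as long as a camera call. They do not tell look-alikes from the thing itself.
- r.look_for(camera, target): "position" ([x, y, z] in m, in world coordinates, good to about 4 mm: the middle of the surface that is visible of it).
- r.masks_of(camera, target): "pixels" (400x640 bool, what is visible of it).
The state is a dict: "time_s": time; "joint_positions": joint angles; "dq": joint speeds; "effort": joint torques, N m; "position": TCP position; "tcp_rot": TCP orientation; "wrist_force": force on the tool from outside, world axes, zero at the start; "wrist_torque": the same for the moment, N m; "grip_width": finger opening in m.
Only numpy, scipy, OpenCV 4.12 (cv2) and the standard library are available. Lean on these libraries where they do the work, as an engineer would, in place of code of your own. Each camera call takes 0.05 s, during which the arm holds its last target.

## Working session

There is one attempt and no reset: what is moved stays moved. The work goes in short steps, Python scripts to look and compute and a tool call to move; the robot and the scene stay as the last step left them, time stands still between calls to the robot, and variables do not carry over. Pictures are saved under pics/ and viewed, and the job is handed in when it is done.

Besides the shell and the picture viewer there is one more tool, called after "Request:" as a command line: name --pt "numbers of a row" for each row, then --argument value for the rest. drive_tool: Moves the arm, as the interface text tells. Its arguments: {"type":"object","properties":{"dp":{"type":"array"},"spin":{"type":"array"},"jaw":{"type":"number"},"force":{"type":"number"}},"required":["dp","spin"]}

```bash
mkdir -p pics; ls
cat > h.py <<'E'
import numpy as np, cv2
from scipy.spatial.transform import Rotation as R
from plant import r
def snap(cam,fn,crop=None,scale=1):
    im=np.array(r.read_camera(cam))
    o=im
    if crop: o=im[crop[1]:crop[3],crop[0]:crop[2]]
    if scale!=1: o=cv2.resize(o,None,fx=scale,fy=scale,interpolation=cv2.INTER_CUBIC)
    cv2.imwrite('pics/'+fn,o); return im
E
python3 - <<'E'
from h import *
s=r.observe();print({k:np.round(v,3).tolist() for k,v in s.items()})
for c in('scene','top','wrist'):
    m=r.camera_model(c);print(c,m)
snap('scene','s0.png');snap('top','t0.png')
E
```

```text
pics
{'time_s': 0.0, 'joint_positions': [-1.421, 0.6, -0.003, 1.6, 0.002, 0.943, -0.08], 'dq': [-0.001, -0.001, 0.002, 0.001, 0.0, 0.001, 0.001], 'effort': [0.001, -77.644, 1.565, -25.799, 0.012, 0.009, 0.0], 'position': [0.163, 0.706, 0.23], 'tcp_rot': [-0.355, -3.121, 0.002], 'wrist_force': [0.44, 0.05, -0.461], 'wrist_torque': [0.01, 0.035, -0.017], 'grip_width': 0.086}
scene {'fovy': 49.414825510614456, 'cx': 317.1408802307114, 'cy': 202.26229155536828, 'eye': array([1.37410435, 0.14233884, 1.53888102]), 'attitude': array([0.45743243, 0.5302428 , 1.65725802])}
top {'fovy': 55.146278257800574, 'cx': 323.0154710842203, 'cy': 194.73651497088, 'eye': array([0.20180506, 0.0088504 , 1.70769996]), 'attitude': array([ 0.14112009, -0.15776745, -1.54337529])}
wrist {'fovy': 58.74411131583953, 'cx': 318.49060613349474, 'cy': 195.6689465200689, 'mount': array([[ 2.16838997e-04,  9.45608273e-01,  3.25307465e-01,
         8.39874321e-02],
       [ 9.99999962e-01, -2.60176431e-04,  8.97181872e-05,
         6.54470573e-04],
       [ 1.69475595e-04,  3.25307433e-01, -9.45608294e-01,
        -1.42497709e-01],
       [ 0.00000000e+00,  0.00000000e+00,  0.00000000e+00,
         1.00000000e+00]])}
```

View pics/s0.png

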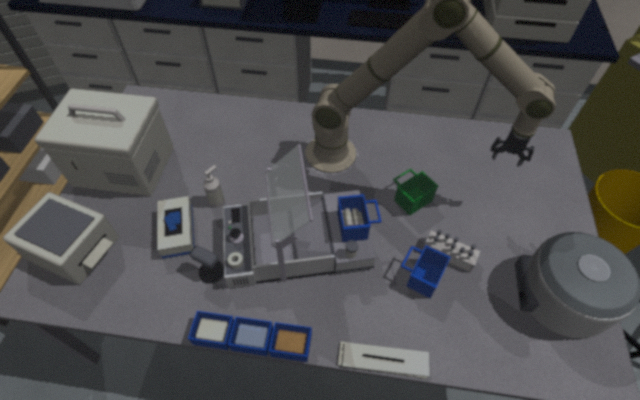

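View pics/t0.png

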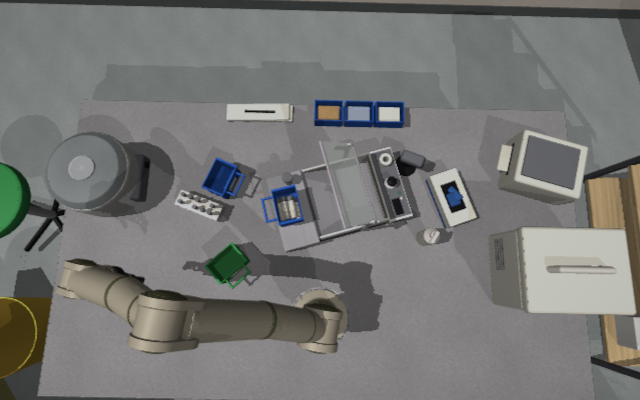

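Candidates for the tote: blue tote with tubes on the ledge (scene 354,217; top 285,207), blue empty spare (scene 428,270; top 223,177), green look-alike (scene 415,190; top 230,263). I choose the one on the ledge holding tubes.

```bash
cat >> h.py <<'E'
def cam(name):
    m=r.camera_model(name); f=200/np.tan(np.radians(m['fovy'])/2)
    if 'eye' in m: Rc=R.from_rotvec(m['attitude']).as_matrix(); e=np.array(m['eye'])
    else:
        s=r.observe(); T=R.from_rotvec(s['tcp_rot']).as_matrix(); M=np.array(m['mount'])
        Rc=T@M[:3,:3]; e=np.array(s['position'])+T@M[:3,3]
    return f,m['cx'],m['cy'],Rc,e
def proj(P,c):
    f,cx,cy,Rc,e=c
    q=(np.atleast_2d(P)-e)@Rc
    return np.c_[cx+f*q[:,0]/-q[:,2], cy-f*q[:,1]/-q[:,2]]
def ray(uv,c):
    f,cx,cy,Rc,e=c
    d=Rc@np.array([(uv[0]-cx)/f,-(uv[1]-cy)/f,-1.]); return e,d/np.linalg.norm(d)
def onz(uv,c,z):
    e,d=ray(uv,c); return e+d*(z-e[2])/d[2]
E
python3 - <<'E'
from h import *
print(r.camera_model('scene').keys())
s=snap('scene','s1.png',(210,140,400,300),4);t=snap('top','t1.png',(250,130,430,260),4)
for c in('scene','top'):
  for n in('loader','tote','tote_bar','plunger_top','pot','label_roll','stop'):
    try: print(c,n,[(np.round(d['position'],3).tolist(),round(d['p'],2)) for d in r.look_for(c,n)][:4])
    except Exception as e: print(c,n,e)
E
```

```text
dict_keys(['fovy', 'cx', 'cy', 'eye', 'attitude'])
scene loader [([0.562, -0.083, 0.104], 0.75)]
scene tote [([0.461, 0.158, 0.173], 0.97), ([0.209, 0.393, 0.063], 0.71)]
scene tote_bar [([0.458, 0.153, 0.172], 0.75), ([0.208, 0.391, 0.062], 0.64), ([0.483, 0.55, 0.056], 0.22)]
scene plunger_top []
scene pot [([0.584, 0.149, 0.162], 0.65), ([0.44, 0.155, 0.152], 0.36), ([0.566, -0.083, 0.103], 0.24)]
scene label_roll [([0.674, -0.266, 0.124], 0.62)]
scene stop [([0.56, -0.086, 0.103], 0.59)]
top loader [([0.671, -0.377, 0.129], 0.64), ([0.5, -0.073, 0.101], 0.62)]
top tote [([0.216, 0.397, 0.028], 0.96), ([0.471, 0.159, 0.193], 0.68)]
top tote_bar [([0.219, 0.395, 0.028], 0.97), ([0.471, 0.168, 0.188], 0.61)]
top plunger_top [([0.57, -0.29, 0.142], 0.65), ([0.5, -0.076, 0.1], 0.54)]
top pot [([0.345, -0.436, 0.136], 0.66), ([0.572, 0.146, 0.16], 0.57), ([0.464, 0.526, 0.062], 0.28)]
top label_roll [([0.671, -0.268, 0.129], 0.7)]
top stop [([0.501, -0.074, 0.104], 0.93), ([0.67, -0.375, 0.131], 0.26)]
```

```bash
ls pics
```

```text
s0.png
s1.png
t0.png
t1.png
```

View pics/s1.png

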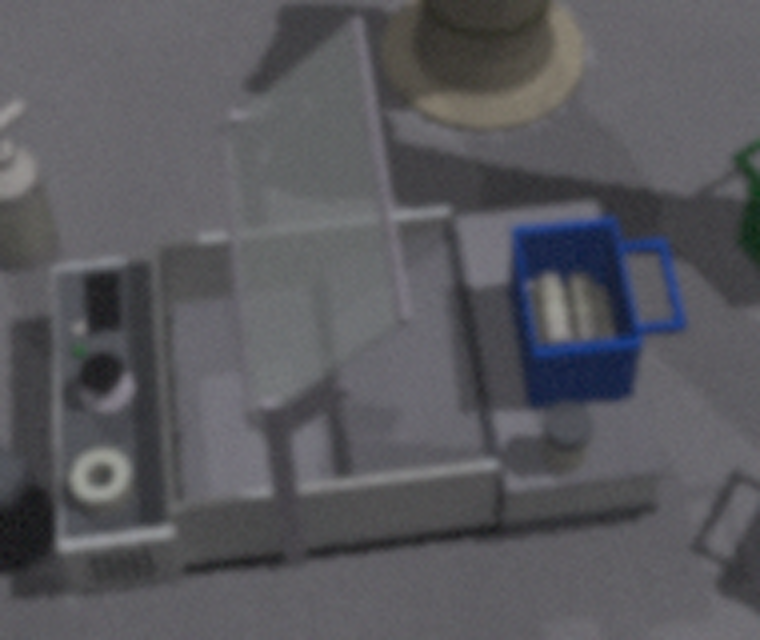

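View pics/t1.png

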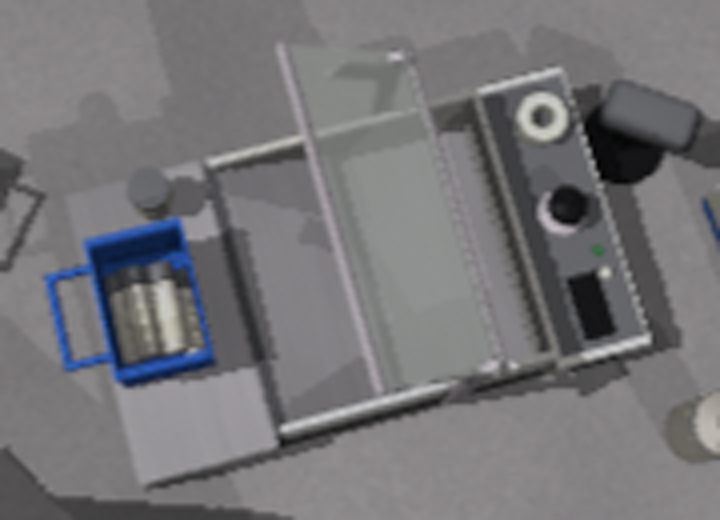

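```bash
cat > fit.py <<'E'
from h import *
from scipy.optimize import least_squares
S=lambda x,y:(210+x/4,140+y/4); T=lambda x,y:(250+x/4,130+y/4)
cs,ct=cam('scene'),cam('top')
L=[(ct,T(66,194),(-150,160,100)),(ct,T(148,487),(-150,-160,100)),(ct,T(282,44),(90,160,410)),(ct,T(380,392),(90,-160,410)),
(ct,T(412,55),(220,160,280)),(ct,T(505,368),(220,-160,280)),(ct,T(570,205),(360,0,146)),
(ct,T(205,165),(6,146,132)),(ct,T(281,435),(6,-146,132)),(ct,T(565,70),(412,160,100)),
(cs,S(358,18),(90,-160,410)),(cs,S(405,318),(90,160,410)),(cs,S(232,112),(220,-160,280)),(cs,S(265,405),(220,160,280)),
(cs,S(100,370),(360,0,146)),(cs,S(660,470),(-150,160,100)),(cs,S(600,203),(-150,-160,100)),(cs,S(452,210),(6,-146,132)),(cs,S(497,463),(6,146,132))]
def W(p,P):
    P=np.atleast_2d(P)/1000.; c,s=np.cos(p[2]),np.sin(p[2])
    return np.c_[p[0]+c*P[:,0]-s*P[:,1],p[1]+s*P[:,0]+c*P[:,1],P[:,2]]
def res(p): return np.concatenate([(proj(W(p,P),c)[0]-uv) for c,uv,P in L])
q=least_squares(res,[.5,.05,-1.3],loss='soft_l1')
if __name__=='__main__':
    print(q.x,np.degrees(q.x[2])); print(np.c_[np.round(res(q.x).reshape(-1,2),1)])
    for n,P in dict(plunger=(360,0,148),roll=(360,110,110)).items(): print(n,W(q.x,P))
E
python3 fit.py
```

```text
[ 0.46622669  0.05418357 -1.2869495 ] -73.73677474082724
[[-0.8  0. ]
 [-3.3 -0.7]
 [-0.5  0.4]
 [-0.7  0.5]
 [-1.   0.4]
 [-0.9  1.1]
 [-0.7  0.3]
 [ 0.1 -0.5]
 [-1.1 -1.3]
 [-0.8 -1. ]
 [-0.7 -0.5]
 [-1.  -0.3]
 [-2.5  3.4]
 [-4.3  3.9]
 [-0.4 -1.8]
 [ 0.2  0.1]
 [-1.2 -1. ]
 [-0.8 -0.6]
 [-0.7 -0.6]]
plunger [[ 0.56704491 -0.29141111  0.148     ]]
roll [[ 0.67264328 -0.26060555  0.11      ]]
```

```bash
cat >> h.py <<'E'
def st():
    s=r.observe(); T=R.from_rotvec(s['tcp_rot']).as_matrix()
    ez=T[:,2]; 
    print('t',round(s['time_s'],2),'p',np.round(s['position'],4),'q',np.round(s['joint_positions'],3),'w',round(s['grip_width'],4),'F',np.round(s['wrist_force'],1))
    print('tool x',np.round(T[:,0],3),'y',np.round(T[:,1],3),'z',np.round(ez,3),'tilt',round(np.degrees(np.arccos(-ez[2])),1))
    return s,T
def plan(dW,spin=0,n=10):
    "rows for a straight world shift dW (m) in n rows with total spin (deg)"
    s,T=st(); dW=np.array(dW)*1000/n; out=[]
    for i in range(n):
        out.append(np.round(dW@T,1).tolist()); T=T@R.from_rotvec([0,0,np.radians(spin/n)]).as_matrix()
    print(np.linalg.norm(dW),out)
E
python3 - <<'E'
from h import *
plan([-.283,-.276,.12],-30)
E
```

```text
t 0.9 p [0.163  0.7064 0.2313] q [-1.421  0.599 -0.002  1.599  0.002  0.943 -0.08 ] w 0.0854 F [-0.3  0.3 -0.3]
tool x [-0.974  0.225 -0.   ] y [ 0.225  0.974 -0.   ] z [ 0. -0. -1.] tilt 0.0
41.31162064117069 [[21.4, -33.3, -12.0], [23.1, -32.1, -12.0], [24.7, -30.8, -12.0], [26.3, -29.5, -12.0], [27.8, -28.1, -12.0], [29.2, -26.6, -12.0], [30.6, -25.0, -12.0], [31.9, -23.4, -12.0], [33.0, -21.7, -12.0], [34.1, -19.9, -12.0]]
```

Request:
drive_tool --pt "21 -33 -12" --pt "23 -32 -12" --pt "25 -31 -12" --pt "26 -29 -12" --pt "28 -28 -12" --pt "29 -27 -12" --pt "31 -25 -12" --pt "32 -23 -12" --pt "33 -22 -12" --pt "34 -20 -12" --spin '[-3,-3,-3,-3,-3,-3,-3,-3,-3,-3]' --jaw -0.5

```text
time_s: 1.73
position: [-0.1207, 0.4291, 0.3521]
tcp_rot: [-0.468, 3.106, 0.001]
wrist_force: [-0.5, 0.3, 0.6]
grip_width: 0.0215
```

Run:
```python
from h import *
st()
```

```text
t 1.73 p [-0.1207  0.4291  0.3521] q [-1.758  0.127 -0.242  2.037  0.037  0.981 -0.149] w 0.0215 F [-0.5  0.3  0.6]
tool x [-0.956 -0.295 -0.   ] y [-0.295  0.956  0.001] z [ 0.     0.001 -1.   ] tilt 0.0
```

Request:
drive_tool --pt "0 -20 0" --pt "0 -20 0" --pt "0 -20 0" --pt "0 -20 0" --pt "0 -20 0" --pt "0 -20 0" --pt "0 -20 0" --pt "0 -20 0" --pt "0 0 0" --pt "0 0 0" --spin '[0,0,0,0,0,0,0,0,0,0]'

```text
time_s: 2.57
position: [-0.0727, 0.2774, 0.3517]
tcp_rot: [-0.464, 3.107, 0.003]
wrist_force: [-0.7, -0.0, 0.9]
grip_width: 0.0214
```

Run:
```python
from h import *
st()
```

```text
t 2.57 p [-0.0727  0.2774  0.3517] q [-1.735 -0.121 -0.248  2.285 -0.035  0.973 -0.095] w 0.0214 F [-0.7 -0.   0.9]
tool x [-0.956 -0.292 -0.   ] y [-0.292  0.956  0.002] z [-0.     0.002 -1.   ] tilt 0.1
```

Request:
drive_tool --pt "0 0 20" --pt "0 0 20" --pt "0 0 20" --pt "0 0 20" --pt "0 0 20" --pt "0 0 20" --pt "0 0 20" --pt "0 -10 0" --pt "0 -10 0" --pt "0 -10 0" --spin '[0,0,0,0,0,0,0,0,0,0]'

```text
time_s: 3.4
position: [-0.0653, 0.2519, 0.2115]
tcp_rot: [-0.469, 3.105, -0.004]
wrist_force: [-0.2, -0.7, 0.4]
grip_width: 0.0215
```

Run:
```python
from h import *
st()
```

```text
t 3.4 p [-0.0653  0.2519  0.2115] q [-1.625  0.095 -0.452  2.559  0.087  0.502 -0.28 ] w 0.0215 F [-0.2 -0.7  0.4]
tool x [-0.955 -0.295 -0.001] y [-0.295  0.955 -0.003] z [ 0.002 -0.002 -1.   ] tilt 0.2
```

Request:
drive_tool --pt "0 -15 0" --pt "0 -15 0" --pt "0 -15 0" --pt "0 -15 0" --pt "0 -15 0" --pt "0 -15 0" --pt "0 -15 0" --pt "0 -15 0" --pt "0 0 0" --pt "0 0 0" --spin '[0,0,0,0,0,0,0,0,0,0]'

```text
time_s: 4.23
position: [-0.0456, 0.2007, 0.232]
tcp_rot: [-0.459, 3.091, -0.07]
wrist_force: [0.1, 0.8, 0.1]
grip_width: 0.0209
```

Run:
```python
from h import *
st()
```

```text
t 4.23 p [-0.0456  0.2007  0.232 ] q [-0.713  0.03  -1.295  2.559  0.053  0.622 -0.186] w 0.0209 F [0.1 0.8 0.1]
tool x [-0.957 -0.291 -0.009] y [-0.29   0.956 -0.047] z [ 0.022 -0.042 -0.999] tilt 2.7
```

Request:
drive_tool --pt "0 -40 0" --pt "0 -40 0" --pt "0 -40 0" --pt "0 -40 0" --pt "0 -40 0" --pt "0 0 0" --pt "0 0 0" --pt "0 0 0" --pt "0 0 0" --pt "0 0 0" --spin '[0,0,0,0,0,0,0,0,0,0]'

```text
time_s: 5.07
position: [-0.0065, 0.1333, 0.2743]
tcp_rot: [-0.447, 3.06, -0.156]
wrist_force: [0.3, -0.6, -0.1]
grip_width: 0.0216
```

Run:
```python
from h import *
st()
```

```text
t 5.07 p [-0.0065  0.1333  0.2743] q [-0.588 -0.32  -0.939  2.559 -0.248  0.882  0.539] w 0.0216 F [ 0.3 -0.6 -0.1]
tool x [-0.957 -0.287 -0.03 ] y [-0.283  0.953 -0.106] z [ 0.059 -0.093 -0.994] tilt 6.3
```

Run:
```python
from h import *
plan([.155,.30,.22])
cs=cam('top')
for P in([.29,-.99,.0],[.29,-.99,.5],[.33,-1.15,.5]): print(P,proj(P,cs),proj(P,cam('scene')))
for uv in((492,300),(492,232),(632,316),(632,228)): print(uv,onz(uv,cs,.3))
```

```text
t 5.07 p [-0.0065  0.1333  0.2743] q [-0.588 -0.32  -0.939  2.559 -0.248  0.882  0.539] w 0.0216 F [ 0.3 -0.6 -0.1]
tool x [-0.957 -0.287 -0.03 ] y [-0.283  0.953 -0.106] z [ 0.059 -0.093 -0.994] tilt 6.3
40.30198506277327 [[-24.1, 21.9, -23.7], [-24.1, 21.9, -23.7], [-24.1, 21.9, -23.7], [-24.1, 21.9, -23.7], [-24.1, 21.9, -23.7], [-24.1, 21.9, -23.7], [-24.1, 21.9, -23.7], [-24.1, 21.9, -23.7], [-24.1, 21.9, -23.7], [-24.1, 21.9, -23.7]]
[0.29, -0.99, 0.0] [[543.29404845 253.32046852]] [[105.36900064 176.84365899]]
[0.29, -0.99, 0.5] [[634.60033554 247.08281571]] [[50.30157306 89.60294523]]
[0.33, -1.15, 0.5] [[682.80151742 235.53119972]] [[ 2.83754192 92.57070061]]
(492, 300) [ 0.10511417 -0.61523098  0.3       ]
(492, 232) [ 0.34849402 -0.63055046  0.3       ]
(632, 316) [ 0.05997624 -1.11321823  0.3       ]
(632, 228) [ 0.37505713 -1.15513492  0.3       ]
```

Request:
drive_tool --pt "-24 22 -24" --pt "-24 22 -24" --pt "-24 22 -24" --pt "-24 22 -24" --pt "-24 22 -24" --pt "-24 22 -24" --pt "-24 22 -24" --pt "-24 22 -24" --pt "-24 22 -24" --pt "-24 22 -24" --spin '[0,0,0,0,0,0,0,0,0,0]'

```text
time_s: 5.9
position: [0.1489, 0.4352, 0.4976]
tcp_rot: [-0.442, 3.062, -0.155]
wrist_force: [-0.2, 1.0, 0.9]
grip_width: 0.0213
```

Run:
```python
from h import *
s,T=st()
p=s['position']
plan(np.array([.5,.12,.56])-p)
```

```text
t 5.9 p [0.1489 0.4352 0.4976] q [-0.558  0.173 -1.003  1.695  0.206  1.449  0.261] w 0.0213 F [-0.2  1.   0.9]
tool x [-0.958 -0.284 -0.029] y [-0.28   0.954 -0.105] z [ 0.058 -0.092 -0.994] tilt 6.2
t 5.9 p [0.1489 0.4352 0.4976] q [-0.558  0.173 -1.003  1.695  0.206  1.449  0.261] w 0.0213 F [-0.2  1.   0.9]
tool x [-0.958 -0.284 -0.029] y [-0.28   0.954 -0.105] z [ 0.058 -0.092 -0.994] tilt 6.2
47.59104274424702 [[-24.9, -40.6, -1.3], [-24.9, -40.6, -1.3], [-24.9, -40.6, -1.3], [-24.9, -40.6, -1.3], [-24.9, -40.6, -1.3], [-24.9, -40.6, -1.3], [-24.9, -40.6, -1.3], [-24.9, -40.6, -1.3], [-24.9, -40.6, -1.3], [-24.9, -40.6, -1.3]]
```

Request:
drive_tool --pt "-22 -35 -2" --pt "-22 -35 -2" --pt "-22 -35 -2" --pt "-22 -35 -2" --pt "-22 -35 -2" --pt "-22 -35 -2" --pt "-22 -35 -2" --pt "-22 -35 -2" --pt "-22 -35 -2" --pt "-22 -35 -2" --spin '[0,0,0,0,0,0,0,0,0,0]'

```text
time_s: 6.73
position: [0.4572, 0.1628, 0.5603]
tcp_rot: [-0.444, 3.061, -0.154]
wrist_force: [1.1, 1.7, 0.4]
grip_width: 0.0215
```

Run:
```python
from h import *
s,T=st()
p=s['position']
plan(np.array([.5,-.29,.58])-p)
```

```text
t 6.73 p [0.4572 0.1628 0.5603] q [ 0.047  0.094 -0.641  1.589  0.166  1.481  1.251] w 0.0215 F [1.1 1.7 0.4]
tool x [-0.958 -0.285 -0.03 ] y [-0.281  0.954 -0.105] z [ 0.058 -0.092 -0.994] tilt 6.2
t 6.73 p [0.4572 0.1628 0.5603] q [ 0.047  0.094 -0.641  1.589  0.166  1.481  1.251] w 0.0215 F [1.1 1.7 0.4]
tool x [-0.958 -0.285 -0.03 ] y [-0.281  0.954 -0.105] z [ 0.058 -0.092 -0.994] tilt 6.2
45.5228603830565 [[8.8, -44.6, 2.4], [8.8, -44.6, 2.4], [8.8, -44.6, 2.4], [8.8, -44.6, 2.4], [8.8, -44.6, 2.4], [8.8, -44.6, 2.4], [8.8, -44.6, 2.4], [8.8, -44.6, 2.4], [8.8, -44.6, 2.4], [8.8, -44.6, 2.4]]
```

Run:
```python
from h import *
np.save('wc0.npy',np.array(cam('wrist'),dtype=object),allow_pickle=True)
snap('wrist','w0.png')
```

```text
(no output)
```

View pics/w0.png

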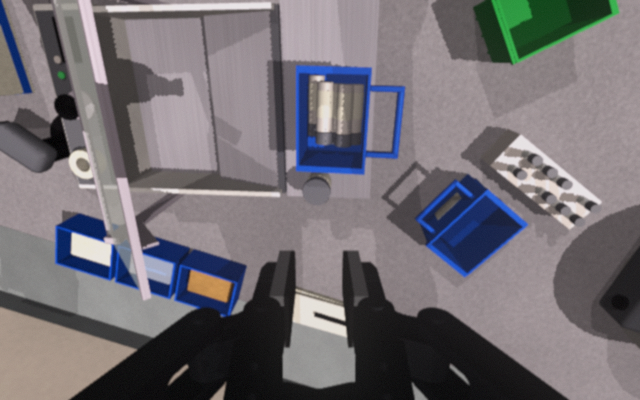

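Request:
drive_tool --pt "8 -40 2" --pt "8 -40 2" --pt "8 -40 2" --pt "8 -40 2" --pt "8 -40 2" --pt "8 -40 2" --pt "8 -40 2" --pt "8 -40 2" --pt "8 -40 2" --pt "8 -40 2" --spin '[0,0,0,0,0,0,0,0,0,0]'

```text
time_s: 7.62
position: [0.493, -0.2438, 0.5794]
tcp_rot: [-0.444, 3.061, -0.153]
wrist_force: [1.5, 1.1, -0.7]
grip_width: 0.0214
```

Run:
```python
from h import *
s,T=st()
p=s['position']
plan(np.array([.3,-.65,.56])-p)
```

```text
t 7.62 p [ 0.493  -0.2438  0.5794] q [ 0.54   0.129 -0.265  1.492  0.106  1.445  2.128] w 0.0214 F [ 1.5  1.1 -0.7]
tool x [-0.958 -0.286 -0.03 ] y [-0.281  0.954 -0.104] z [ 0.058 -0.091 -0.994] tilt 6.2
t 7.62 p [ 0.493  -0.2438  0.5794] q [ 0.54   0.129 -0.265  1.492  0.106  1.445  2.128] w 0.0214 F [ 1.5  1.1 -0.7]
tool x [-0.958 -0.286 -0.03 ] y [-0.281  0.954 -0.104] z [ 0.058 -0.091 -0.994] tilt 6.2
45.011776619824225 [[30.1, -33.1, 4.5], [30.1, -33.1, 4.5], [30.1, -33.1, 4.5], [30.1, -33.1, 4.5], [30.1, -33.1, 4.5], [30.1, -33.1, 4.5], [30.1, -33.1, 4.5], [30.1, -33.1, 4.5], [30.1, -33.1, 4.5], [30.1, -33.1, 4.5]]
```

Run:
```python
from h import *
s,T=st()
p=s['position']
plan((np.array([.28,-.62,.57])-p)*.95,70)
```

```text
t 7.62 p [ 0.493  -0.2438  0.5794] q [ 0.54   0.129 -0.265  1.492  0.106  1.445  2.128] w 0.0214 F [ 1.5  1.1 -0.7]
tool x [-0.958 -0.286 -0.03 ] y [-0.281  0.954 -0.104] z [ 0.058 -0.091 -0.994] tilt 6.2
t 7.62 p [ 0.493  -0.2438  0.5794] q [ 0.54   0.129 -0.265  1.492  0.106  1.445  2.128] w 0.0214 F [ 1.5  1.1 -0.7]
tool x [-0.958 -0.286 -0.03 ] y [-0.281  0.954 -0.104] z [ 0.058 -0.091 -0.994] tilt 6.2
41.077508398163765 [[29.6, -28.3, 3.0], [25.9, -31.7, 3.0], [21.9, -34.6, 3.0], [17.5, -37.0, 3.0], [12.9, -38.9, 3.0], [8.0, -40.2, 3.0], [3.1, -40.9, 3.0], [-1.9, -40.9, 3.0], [-6.9, -40.4, 3.0], [-11.8, -39.2, 3.0]]
```

Request:
drive_tool --pt "29 -28 3" --pt "26 -32 3" --pt "22 -34 3" --pt "17 -37 3" --pt "13 -39 3" --pt "8 -40 3" --pt "3 -41 3" --pt "-2 -41 3" --pt "-7 -40 3" --pt "-12 -39 3" --spin '[7,7,7,7,7,7,7,7,7,7]'

```text
time_s: 8.45
position: [0.2912, -0.6003, 0.5695]
tcp_rot: [1.38, 2.717, -0.082]
wrist_force: [0.8, 0.2, 0.3]
grip_width: 0.0212
```

Run:
```python
from h import *
s,T=st()
p=s['position']
plan((np.array([.33,-.97,.57])-p),70)
```

```text
t 8.45 p [ 0.2912 -0.6003  0.5695] q [ 0.949  0.293  0.129  1.301 -0.046  1.442  1.706] w 0.0212 F [0.8 0.2 0.3]
tool x [-0.587  0.802 -0.107] y [ 0.807  0.59  -0.006] z [ 0.059 -0.09  -0.994] tilt 6.2
t 8.45 p [ 0.2912 -0.6003  0.5695] q [ 0.949  0.293  0.129  1.301 -0.046  1.442  1.706] w 0.0212 F [0.8 0.2 0.3]
tool x [-0.587  0.802 -0.107] y [ 0.807  0.59  -0.006] z [ 0.059 -0.09  -0.994] tilt 6.2
37.170198260787785 [[-31.9, -18.7, 3.5], [-34.0, -14.6, 3.5], [-35.5, -10.4, 3.5], [-36.5, -6.0, 3.5], [-37.0, -1.5, 3.5], [-36.9, 3.0, 3.5], [-36.2, 7.5, 3.5], [-35.1, 11.9, 3.5], [-33.3, 16.0, 3.5], [-31.1, 20.0, 3.5]]
```

Request:
drive_tool --pt "-32 -19 3" --pt "-34 -15 3" --pt "-36 -11 3" --pt "-37 -6 3" --pt "-38 -2 3" --pt "-38 3 3" --pt "-37 8 3" --pt "-36 12 3" --pt "-34 16 3" --pt "-32 20 3" --spin '[7,7,7,7,7,7,7,7,7,7]'

```text
time_s: 9.28
position: [0.3189, -0.9234, 0.5375]
tcp_rot: [2.602, 1.437, 0.001]
wrist_force: [-1.0, -0.0, 0.8]
grip_width: 0.0208
```

Run:
```python
from h import *
s,T=st()
plan(.38*np.array([.25,-.968,.0]),40)
```

```text
t 9.28 p [ 0.3189 -0.9234  0.5375] q [ 1.156  0.959  0.437  0.169 -0.426  1.861  0.662] w 0.0208 F [-1.  -0.   0.8]
tool x [ 0.536  0.84  -0.081] y [ 0.84  -0.522  0.148] z [ 0.082 -0.147 -0.986] tilt 9.7
t 9.28 p [ 0.3189 -0.9234  0.5375] q [ 1.156  0.959  0.437  0.169 -0.426  1.861  0.662] w 0.0208 F [-1.  -0.   0.8]
tool x [ 0.536  0.84  -0.081] y [ 0.84  -0.522  0.148] z [ 0.082 -0.147 -0.986] tilt 9.7
37.99095492350778 [[-25.8, 27.2, 6.2], [-23.9, 28.9, 6.2], [-21.8, 30.5, 6.2], [-19.6, 31.9, 6.2], [-17.3, 33.2, 6.2], [-15.0, 34.4, 6.2], [-12.5, 35.3, 6.2], [-10.0, 36.1, 6.2], [-7.5, 36.7, 6.2], [-4.9, 37.2, 6.2]]
```

Request:
drive_tool --pt "-26 27 4" --pt "-24 29 4" --pt "-22 31 4" --pt "-20 32 4" --pt "-17 33 4" --pt "-15 34 4" --pt "-12 35 4" --pt "-10 36 4" --pt "-7 37 4" --pt "-5 37 4" --spin '[4,4,4,4,4,4,4,4,4,4]'

```text
time_s: 10.12
position: [0.3231, -0.9524, 0.4905]
tcp_rot: [2.929, 0.565, 0.067]
wrist_force: [0.5, 0.3, -0.8]
grip_width: 0.0214
```

Run:
```python
from h import *
s,T=st()
plan(.38*np.array([.25,-.968,.0]),0)
```

```text
t 10.12 p [ 0.3231 -0.9524  0.4905] q [ 1.161  1.062  1.066  0.111 -1.044  1.861  0.069] w 0.0214 F [ 0.5  0.3 -0.8]
tool x [0.928 0.373 0.014] y [ 0.366 -0.916  0.163] z [ 0.074 -0.146 -0.986] tilt 9.4
t 10.12 p [ 0.3231 -0.9524  0.4905] q [ 1.161  1.062  1.066  0.111 -1.044  1.861  0.069] w 0.0214 F [ 0.5  0.3 -0.8]
tool x [0.928 0.373 0.014] y [ 0.366 -0.916  0.163] z [ 0.074 -0.146 -0.986] tilt 9.4
37.99095492350778 [[-4.9, 37.2, 6.1], [-4.9, 37.2, 6.1], [-4.9, 37.2, 6.1], [-4.9, 37.2, 6.1], [-4.9, 37.2, 6.1], [-4.9, 37.2, 6.1], [-4.9, 37.2, 6.1], [-4.9, 37.2, 6.1], [-4.9, 37.2, 6.1], [-4.9, 37.2, 6.1]]
```

Request:
drive_tool --pt "0 25 -30" --pt "0 25 -30" --pt "0 25 -30" --pt "0 25 -30" --pt "0 25 -30" --pt "0 25 -30" --pt "0 25 -30" --pt "0 25 -30" --pt "0 25 -30" --pt "0 25 -30" --spin '[0,0,0,0,0,0,0,0,0,0]'

```text
time_s: 10.95
position: [0.3105, -0.8884, 0.6944]
tcp_rot: [2.723, 0.53, 0.101]
wrist_force: [-0.3, 0.0, 1.1]
grip_width: 0.0213
```

Run:
```python
from h import *
s,T=st()
```

```text
t 10.95 p [ 0.3105 -0.8884  0.6944] q [ 1.137  0.853  1.095  0.111 -1.045  1.862  0.062] w 0.0213 F [-0.3  0.   1.1]
tool x [0.927 0.375 0.001] y [ 0.349 -0.864  0.364] z [ 0.137 -0.337 -0.931] tilt 21.3
```

Request:
drive_tool --pt "-14 18 -33" --pt "-14 18 -33" --pt "-14 18 -33" --pt "-14 18 -33" --pt "-14 18 -33" --pt "-14 18 -33" --pt "-14 18 -33" --pt "-14 18 -33" --pt "-14 18 -33" --pt "-14 18 -33" --spin '[0,0,0,0,0,0,0,0,0,0]'

```text
time_s: 11.78
position: [0.1537, -0.813, 0.8909]
tcp_rot: [2.503, 0.48, 0.121]
wrist_force: [-0.4, 0.1, 0.1]
grip_width: 0.0216
```

Run:
```python
from h import *
s,T=st();z=T[:,2];print(np.degrees(np.arctan2(z[1],z[0])))
```

```text
t 11.78 p [ 0.1537 -0.813   0.8909] q [ 1.295  0.629  1.036  0.111 -1.045  1.862  0.18 ] w 0.0216 F [-0.4  0.1  0.1]
tool x [ 0.931  0.364 -0.02 ] y [ 0.312 -0.766  0.562] z [ 0.19  -0.53  -0.827] tilt 34.2
-70.27878212519195
```

Run:
```python
import cv2
im=cv2.imread('pics/w0.png'); cv2.imwrite('pics/w0c.png',cv2.resize(im[40:210,240:430],None,fx=4,fy=4,interpolation=cv2.INTER_CUBIC))
```

```text
(no output)
```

View pics/w0c.png

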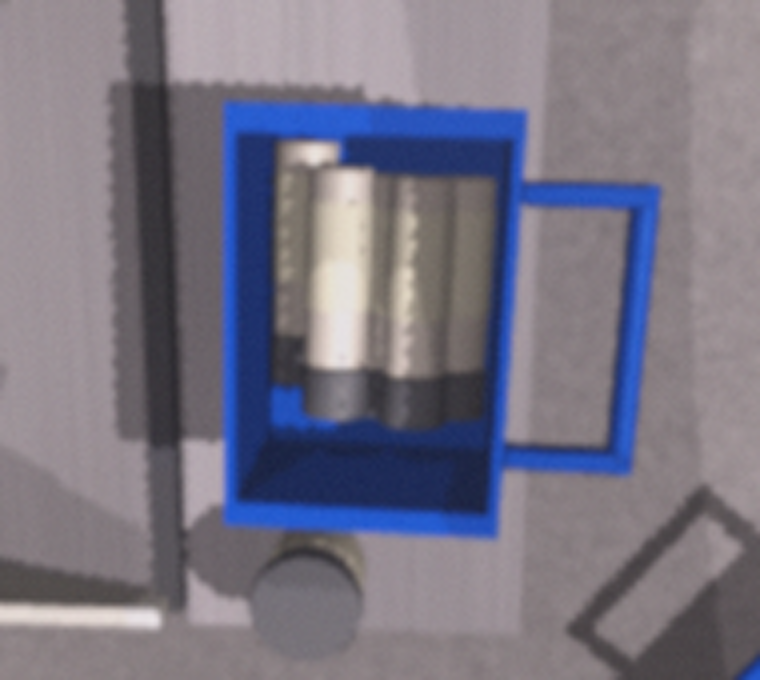

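```bash
cat > tote.py <<'E'
from h import *
from scipy.optimize import least_squares
from fit import W,q
c=list(np.load('wc0.npy',allow_pickle=True)); c[3]=np.array(c[3],float);c[4]=np.array(c[4],float)
C=lambda x,y:(240+x/4-.375,40+y/4-.375)
L=[(C(225,103),(50,-68,105)),(C(226,523),(50,68,105)),(C(526,111),(-50,-68,105)),(C(496,537),(-50,68,105)),
 (C(658,187),(-97,-47,88)),(C(630,472),(-97,47,88)),(C(610,448),(-87,42,88)),(C(630,206),(-87,-42,88))]
def TW(p,P):
    P=np.atleast_2d(P)/1000.; k,s=np.cos(p[2]),np.sin(p[2])
    return np.c_[p[0]+k*P[:,0]-s*P[:,1],p[1]+s*P[:,0]+k*P[:,1],.1+P[:,2]]
res=lambda p:np.concatenate([proj(TW(p,P),c)[0]-uv for uv,P in L])
t=least_squares(res,[.45,.15,-1.3],loss='soft_l1').x
if __name__=='__main__':
    print('tote',t,np.degrees(t[2])); print(np.round(res(t).reshape(-1,2),1).tolist())
    print('bar',TW(t,(-92,0,88)),'edge',TW(t,(50,0,0)))
    a,b=onz(C(164,0),c,.112),onz(C(187,608),c,.112); print('stop line',a,b,np.degrees(np.arctan2(*(b-a)[1::-1])))
    l=q.x; k,s=np.cos(l[2]),np.sin(l[2])
    for n,P in dict(bar=TW(t,(-92,0,88))[0],edge=TW(t,(50,0,0))[0],stopA=a,stopB=b,pot=onz(C(307,600),c,.162),plate=onz(C(162,628),c,.132)).items():
        d=P[:2]-l[:2]; print(n,'in loader',np.round([k*d[0]+s*d[1],-s*d[0]+k*d[1]],4))
E
python3 tote.py
```

```text
tote [ 0.45293902  0.14169947 -1.30711866] -74.892382343752
[[-0.4, 3.0], [-0.7, -3.2], [0.3, 3.0], [0.6, -3.2], [0.7, 1.1], [0.6, -2.5], [-1.1, -0.2], [-0.2, -0.0]]
bar [[0.42896079 0.23051976 0.188     ]] edge [[0.46597066 0.09342757 0.1       ]]
stop line [0.37254845 0.02825947 0.112     ] [0.61125921 0.09953982 0.112     ] 16.625915324936155
bar in loader [-0.1797  0.0136]
edge in loader [-0.0377  0.0107]
stopA in loader [-0.0013 -0.0972]
stopB in loader [-0.0029  0.1519]
pot in loader [-0.0624  0.1279]
plate in loader [0.0043 0.1542]
```

Run:
```python
from h import *
s,T=st()
plan(np.array([.36,-.46,.76])-s['position'],5)
```

```text
t 11.78 p [ 0.1537 -0.813   0.8909] q [ 1.295  0.629  1.036  0.111 -1.045  1.862  0.18 ] w 0.0216 F [-0.4  0.1  0.1]
tool x [ 0.931  0.364 -0.02 ] y [ 0.312 -0.766  0.562] z [ 0.19  -0.53  -0.827] tilt 34.2
t 11.78 p [ 0.1537 -0.813   0.8909] q [ 1.295  0.629  1.036  0.111 -1.045  1.862  0.18 ] w 0.0216 F [-0.4  0.1  0.1]
tool x [ 0.931  0.364 -0.02 ] y [ 0.312 -0.766  0.562] z [ 0.19  -0.53  -0.827] tilt 34.2
42.93100705268723 [[32.3, -28.0, -4.0], [32.1, -28.3, -4.0], [31.8, -28.5, -4.0], [31.6, -28.8, -4.0], [31.3, -29.1, -4.0], [31.1, -29.4, -4.0], [30.8, -29.6, -4.0], [30.6, -29.9, -4.0], [30.3, -30.2, -4.0], [30.0, -30.4, -4.0]]
```

Request:
drive_tool --pt "30 -28 -4" --pt "30 -28 -4" --pt "30 -28 -4" --pt "30 -28 -4" --pt "30 -28 -4" --pt "30 -28 -4" --pt "30 -28 -4" --pt "30 -28 -4" --pt "30 -28 -4" --pt "30 -28 -4" --spin '[0.5,0.5,0.5,0.5,0.5,0.5,0.5,0.5,0.5,0.5]'

```text
time_s: 12.62
position: [0.2962, -0.5962, 0.8198]
tcp_rot: [2.509, 0.388, 0.146]
wrist_force: [-0.5, 0.9, 0.3]
grip_width: 0.0216
```

Run:
```python
from h import *
s,T=st()
plan(np.array([.45,-.08,.65])-s['position'],0)
```

```text
t 12.62 p [ 0.2962 -0.5962  0.8198] q [-0.008  0.167  1.268  1.141 -0.148  1.337 -0.069] w 0.0216 F [-0.5  0.9  0.3]
tool x [0.952 0.307 0.017] y [ 0.242 -0.784  0.572] z [ 0.189 -0.54  -0.82 ] tilt 34.9
t 12.62 p [ 0.2962 -0.5962  0.8198] q [-0.008  0.167  1.268  1.141 -0.148  1.337 -0.069] w 0.0216 F [-0.5  0.9  0.3]
tool x [0.952 0.307 0.017] y [ 0.242 -0.784  0.572] z [ 0.189 -0.54  -0.82 ] tilt 34.9
56.47946915764694 [[30.2, -46.4, -11.0], [30.2, -46.4, -11.0], [30.2, -46.4, -11.0], [30.2, -46.4, -11.0], [30.2, -46.4, -11.0], [30.2, -46.4, -11.0], [30.2, -46.4, -11.0], [30.2, -46.4, -11.0], [30.2, -46.4, -11.0], [30.2, -46.4, -11.0]]
```

Request:
drive_tool --pt "22 -33 -8" --pt "22 -33 -8" --pt "22 -33 -8" --pt "22 -33 -8" --pt "22 -33 -8" --pt "22 -33 -8" --pt "22 -33 -8" --pt "22 -33 -8" --pt "22 -33 -8" --pt "22 -33 -8" --spin '[0,0,0,0,0,0,0,0,0,0]'

```text
time_s: 13.45
position: [0.3896, -0.2742, 0.7245]
tcp_rot: [2.531, 0.382, 0.143]
wrist_force: [1.3, -0.5, 0.1]
grip_width: 0.0215
```

Run:
```python
from h import *
s,T=st()
plan(np.array([.46,.2,.52])-s['position'],0)
```

```text
t 13.45 p [ 0.3896 -0.2742  0.7245] q [-0.429 -0.202  0.411  1.572  0.636  1.549 -1.236] w 0.0215 F [ 1.3 -0.5  0.1]
tool x [0.954 0.3   0.02 ] y [ 0.24  -0.797  0.555] z [ 0.182 -0.524 -0.832] tilt 33.7
t 13.45 p [ 0.3896 -0.2742  0.7245] q [-0.429 -0.202  0.411  1.572  0.636  1.549 -1.236] w 0.0215 F [ 1.3 -0.5  0.1]
tool x [0.954 0.3   0.02 ] y [ 0.24  -0.797  0.555] z [ 0.182 -0.524 -0.832] tilt 33.7
52.125113234965866 [[20.6, -47.4, -6.6], [20.6, -47.4, -6.6], [20.6, -47.4, -6.6], [20.6, -47.4, -6.6], [20.6, -47.4, -6.6], [20.6, -47.4, -6.6], [20.6, -47.4, -6.6], [20.6, -47.4, -6.6], [20.6, -47.4, -6.6], [20.6, -47.4, -6.6]]
```

Request:
drive_tool --pt "16 -37 -6" --pt "16 -37 -6" --pt "16 -37 -6" --pt "16 -37 -6" --pt "16 -37 -6" --pt "16 -37 -6" --pt "16 -37 -6" --pt "16 -37 -6" --pt "16 -37 -6" --pt "16 -37 -6" --spin '[0,0,0,0,0,0,0,0,0,0]'

```text
time_s: 14.28
position: [0.443, 0.0999, 0.5718]
tcp_rot: [2.531, 0.382, 0.141]
wrist_force: [1.0, 0.2, 0.8]
grip_width: 0.0212
```

Run:
```python
from h import *
s,T=st()
bar=np.array([.429,.2305,.188])
print(bar-.12*T[:,2])
plan(bar-.12*T[:,2]-s['position'],0)
```

```text
t 14.28 p [0.443  0.0999 0.5718] q [-0.68   0.053 -0.06   1.714  0.538  1.624 -2.051] w 0.0212 F [1.  0.2 0.8]
tool x [0.954 0.3   0.019] y [ 0.24  -0.797  0.554] z [ 0.181 -0.524 -0.832] tilt 33.7
[0.40723872 0.29339006 0.28785633]
t 14.28 p [0.443  0.0999 0.5718] q [-0.68   0.053 -0.06   1.714  0.538  1.624 -2.051] w 0.0212 F [1.  0.2 0.8]
tool x [0.954 0.3   0.019] y [ 0.24  -0.797  0.554] z [ 0.181 -0.524 -0.832] tilt 33.7
34.54308182008698 [[1.9, -32.0, 12.8], [1.9, -32.0, 12.8], [1.9, -32.0, 12.8], [1.9, -32.0, 12.8], [1.9, -32.0, 12.8], [1.9, -32.0, 12.8], [1.9, -32.0, 12.8], [1.9, -32.0, 12.8], [1.9, -32.0, 12.8], [1.9, -32.0, 12.8]]
```

Request:
drive_tool --pt "2 -32 13" --pt "2 -32 13" --pt "2 -32 13" --pt "2 -32 13" --pt "2 -32 13" --pt "2 -32 13" --pt "2 -32 13" --pt "2 -32 13" --pt "2 -32 13" --pt "2 -32 13" --spin '[0,0,0,0,0,0,0,0,0,0]' --jaw -0.35

```text
time_s: 15.12
position: [0.409, 0.2918, 0.2858]
tcp_rot: [2.532, 0.381, 0.14]
wrist_force: [0.9, -0.5, -1.0]
grip_width: 0.0278
```

Run:
```python
from h import *
s,T=st()
np.save('wc1.npy',np.array(cam('wrist'),dtype=object),allow_pickle=True)
snap('wrist','w1.png'); snap('scene','s2.png',(200,60,440,300),2.5)
```

```text
t 15.12 p [0.409  0.2918 0.2858] q [-0.934  0.429 -0.122  1.932  0.508  1.247 -2.606] w 0.0278 F [ 0.9 -0.5 -1. ]
tool x [0.954 0.3   0.018] y [ 0.24  -0.797  0.554] z [ 0.181 -0.524 -0.832] tilt 33.7
```

View pics/w1.png

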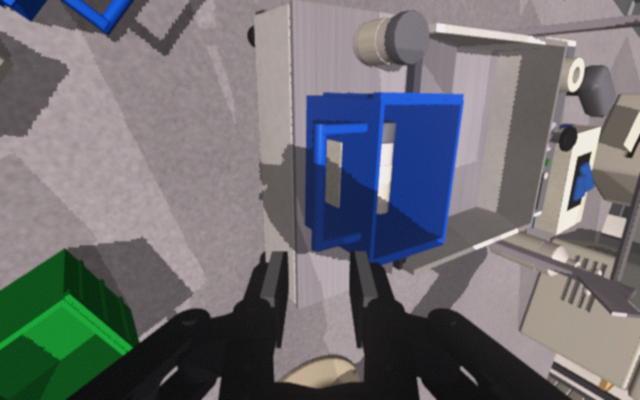

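View pics/s2.png

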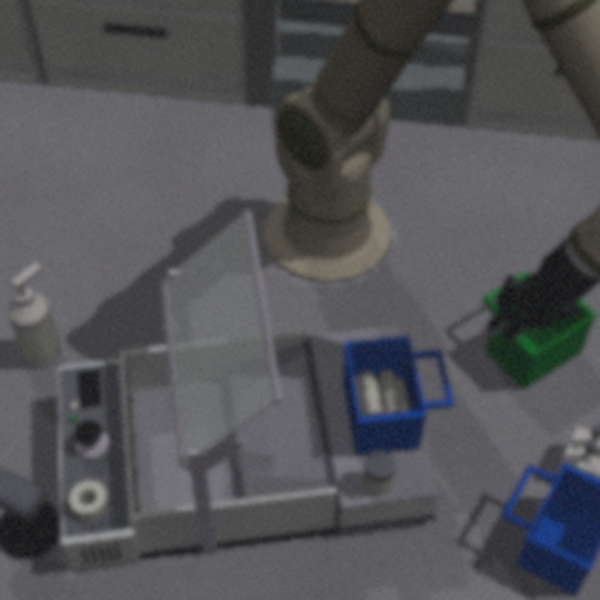

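Run:
```python
from h import *
from tote import TW,t
c=list(np.load('wc1.npy',allow_pickle=True)); c[3]=np.array(c[3],float);c[4]=np.array(c[4],float)
P=[(-92,-47,88),(-92,47,88),(-92,0,88),(50,-68,105),(50,68,105),(-50,-68,105),(-50,68,105),(-50,-68,0),(-50,68,0)]
uv=proj(TW(t,P),c); print(np.round(uv,1))
s=r.observe();T=R.from_rotvec(s['tcp_rot']).as_matrix()
print('tcp px',proj(s['position'],c))
im=cv2.imread('pics/w1.png')
o=cv2.resize(im[60:280,230:500],None,fx=2.9,fy=2.7)
for u,v in uv: cv2.circle(o,(int((u-230)*2.9),int((v-60)*2.7)),4,(0,255,255),1)
cv2.imwrite('pics/w1c.png',o)
```

```text
[[317.1 246.5]
 [320.  128.9]
 [318.5 190.6]
 [444.2 241. ]
 [463.6 100.6]
 [368.7 265.6]
 [380.7 100.3]
 [304.3 225.9]
 [306.   95.8]]
tcp px [[312.8412935  269.12221202]]
```

View pics/w1c.png

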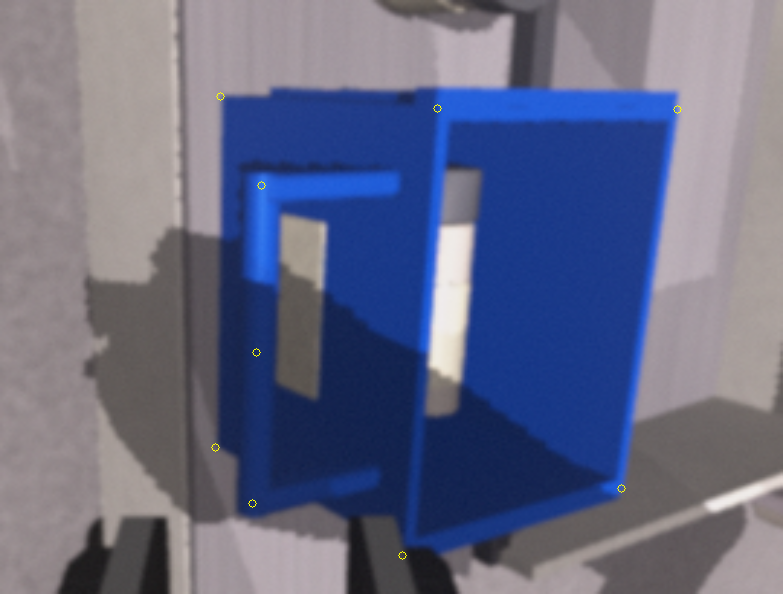

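Request:
drive_tool --pt "0 0 20" --pt "0 0 20" --pt "0 0 18" --pt "0 0 16" --pt "0 0 14" --pt "0 0 12" --pt "0 0 12" --pt "0 0 10" --pt "0 0 8" --pt "0 0 0" --spin '[0,0,0,0,0,0,0,0,0,0]'

```text
time_s: 16.05
position: [0.4328, 0.2217, 0.1787]
tcp_rot: [2.53, 0.381, 0.139]
wrist_force: [-0.7, -0.3, 0.4]
grip_width: 0.0277
```

Run:
```python
from h import *
s,T=st()
snap('wrist','w2.png')
snap('scene','s3.png',(330,140,450,260),5)
print(s['position']-.019*T[:,2])
```

```text
t 16.05 p [0.4328 0.2217 0.1787] q [-0.983  0.538  0.096  2.117  0.57   0.911 -2.614] w 0.0277 F [-0.7 -0.3  0.4]
tool x [0.954 0.299 0.017] y [ 0.24  -0.796  0.555] z [ 0.18  -0.526 -0.831] tilt 33.8
[0.42936345 0.23168405 0.19447231]
```

View pics/w2.png

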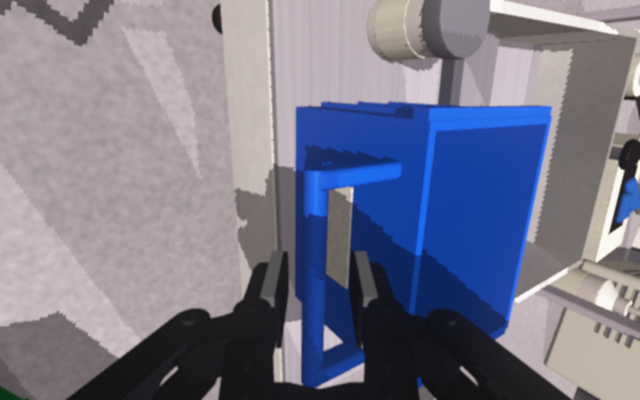

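View pics/s3.png

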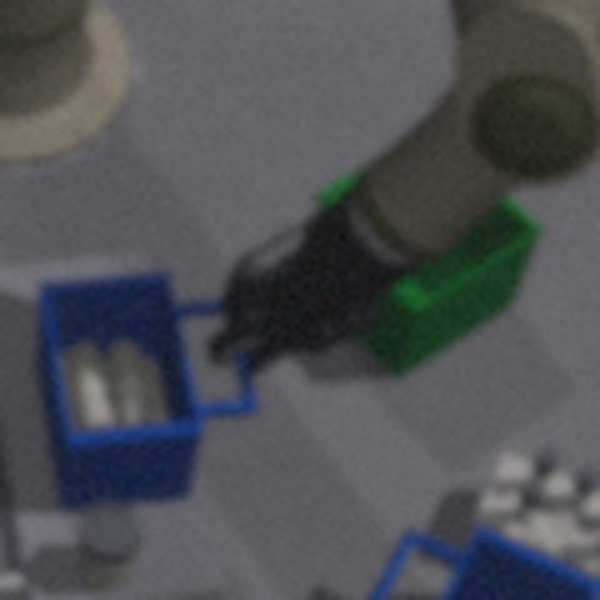

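Request:
drive_tool --pt "0 -1 2" --pt "0 -1 2" --pt "0 0 0" --pt "0 0 0" --pt "0 0 0" --pt "0 0 0" --pt "0 0 0" --pt "0 0 0" --pt "0 0 0" --pt "0 0 0" --spin '[0,0,0,0,0,0,0,0,0,0]' --jaw -1 --force 20

```text
time_s: 16.98
position: [0.4332, 0.2234, 0.1749]
tcp_rot: [2.531, 0.382, 0.142]
wrist_force: [-1.4, 2.4, 8.8]
grip_width: 0.0091
```

Run:
```python
from h import *
s,T=st()
lx=np.array([np.cos(-1.287),np.sin(-1.287),0])
print('grasp',s['position']-.019*T[:,2])
print('lx in tool',lx@T,'z in tool',T[2])
d=(s['position']-.019*T[:,2])[:2]-np.array([.4662,.0542]);print(d@lx[:2])
plan(.036*lx)
```

```text
t 16.98 p [0.4332 0.2234 0.1749] q [-0.991  0.545  0.106  2.118  0.569  0.9   -2.615] w 0.0091 F [-1.4  2.4  8.8]
tool x [0.954 0.301 0.019] y [ 0.24  -0.797  0.554] z [ 0.182 -0.524 -0.832] tilt 33.7
grasp [0.42972768 0.23337866 0.19075803]
lx in tool [-0.02168081  0.8322548   0.55396922] z in tool [ 0.01906368  0.55434287 -0.83207005]
-0.1822237278033454
t 16.98 p [0.4332 0.2234 0.1749] q [-0.991  0.545  0.106  2.118  0.569  0.9   -2.615] w 0.0091 F [-1.4  2.4  8.8]
tool x [0.954 0.301 0.019] y [ 0.24  -0.797  0.554] z [ 0.182 -0.524 -0.832] tilt 33.7
3.5999999999999996 [[-0.1, 3.0, 2.0], [-0.1, 3.0, 2.0], [-0.1, 3.0, 2.0], [-0.1, 3.0, 2.0], [-0.1, 3.0, 2.0], [-0.1, 3.0, 2.0], [-0.1, 3.0, 2.0], [-0.1, 3.0, 2.0], [-0.1, 3.0, 2.0], [-0.1, 3.0, 2.0]]
```

Request:
drive_tool --pt "0 3 1.5" --pt "0 3 1.5" --pt "0 3 2" --pt "0 3 2" --pt "0 3 2" --pt "0 3 2" --pt "0 3 2" --pt "0 3 2" --pt "0 3 2" --pt "0 3 2" --spin '[0,0,0,0,0,0,0,0,0,0]'

```text
time_s: 17.82
position: [0.4441, 0.1909, 0.1753]
tcp_rot: [2.533, 0.385, 0.144]
wrist_force: [-2.1, 6.8, 7.7]
grip_width: 0.0087
```

```bash
cat >> h.py <<'E'
LO=np.array([.4662,.0542]); LX=np.array([np.cos(-1.287),np.sin(-1.287),0]); LY=np.array([-LX[1],LX[0],0])
def lst():
    s,T=st(); g=np.array(s['position'])-.019*T[:,2]; d=g.copy(); d[:2]-=LO
    F=np.array(s['wrist_force'])
    print('grasp in loader',np.round([d@LX,d@LY,g[2]],4),'F loader',np.round([F@LX,F@LY,F[2]],1)); return s,T
E
python3 - <<'E'
from h import *
lst()
snap('wrist','w3.png')
snap('scene','s4.png',(290,160,410,280),5)
E
```

```text
t 17.82 p [0.4441 0.1909 0.1753] q [-0.95   0.531  0.125  2.154  0.605  0.858 -2.596] w 0.0087 F [-2.1  6.8  7.7]
tool x [0.953 0.302 0.02 ] y [ 0.242 -0.798  0.552] z [ 0.183 -0.522 -0.833] tilt 33.6
grasp in loader [-0.1479  0.0165  0.1912] F loader [-7.1 -0.1  7.7]
```

View pics/w3.png

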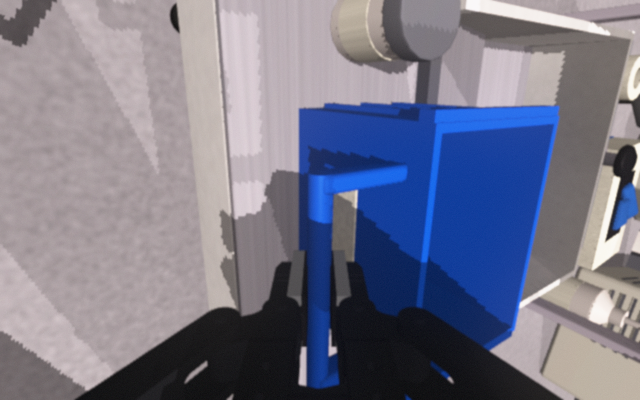

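View pics/s4.png

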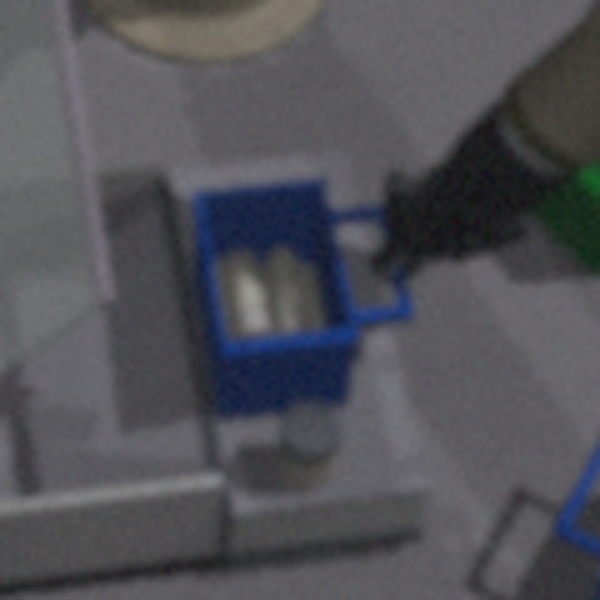

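Request:
drive_tool --pt "0 1 0.5" --pt "0 1 0.5" --pt "0 1 0.5" --pt "0 1 0.5" --pt "0 1 0.5" --pt "0 1 0.5" --pt "0 1 0.5" --pt "0 1 0.5" --pt "0 0 0" --pt "0 0 0" --spin '[0,0,0,0,0,0,0,0,0,0]'

```text
time_s: 18.75
position: [0.4447, 0.1859, 0.1755]
tcp_rot: [2.538, 0.389, 0.142]
wrist_force: [-15.5, 20.9, 12.8]
grip_width: 0.0086
```

Run:
```python
from h import *
lst()
```

```text
t 18.75 p [0.4447 0.1859 0.1755] q [-0.941  0.526  0.125  2.162  0.61   0.848 -2.59 ] w 0.0086 F [-15.5  20.9  12.8]
tool x [0.952 0.305 0.019] y [ 0.245 -0.8    0.548] z [ 0.182 -0.517 -0.836] tilt 33.3
grasp in loader [-0.1428  0.0157  0.1914] F loader [-24.4  -9.   12.8]
```

```bash
cat >> h.py <<'E'
def hp(th):
    a=np.radians(th)
    if th<=90: return np.array([0,112])+np.hypot(142,76)*np.array([np.cos(np.arctan2(76,-142)-a),np.sin(np.arctan2(76,-142)-a)])
    b=np.arctan2(142,64)-(a-np.pi/2); return np.array([12,112])+np.hypot(142,64)*np.array([np.cos(b),np.sin(b)])
def arc(th0,th1,n,off=(0,0)):
    T=R.from_rotvec(r.observe()['tcp_rot']).as_matrix()
    ths=np.linspace(th0,th1,n+1); P=np.array([hp(t) for t in ths]); P[-1]+=off
    out=[]
    for a,b in zip(P[:-1],P[1:]):
        d=b-a; w=LX*d[0]+np.array([0,0,d[1]]); out.append((w@T))
    print('tool x sum',round(np.sum([o[0] for o in out]),1)); print([[round(o[1],1),round(o[2],1)] for o in out]); print(P[0],P[-1])
E
python3 - <<'E'
from h import *
arc(0,30,10)
E
```

```text
tool x sum -0.3
[[np.float64(7.5), np.float64(-3.8)], [np.float64(7.7), np.float64(-3.4)], [np.float64(7.9), np.float64(-3.0)], [np.float64(8.0), np.float64(-2.6)], [np.float64(8.1), np.float64(-2.2)], [np.float64(8.2), np.float64(-1.8)], [np.float64(8.3), np.float64(-1.3)], [np.float64(8.4), np.float64(-0.9)], [np.float64(8.4), np.float64(-0.5)], [np.float64(8.4), np.float64(-0.0)]]
[-142.  188.] [-84.97560734 248.81793069]
```

Request:
drive_tool --pt "0 7.5 -3.8" --pt "0 7.7 -3.4" --pt "0 7.9 -3" --pt "0 8 -2.6" --pt "0 8.1 -2.2" --pt "0 8.2 -1.8" --pt "0 8.3 -1.3" --pt "0 8.4 -0.9" --pt "0 8.4 -0.5" --pt "0 8.4 0" --spin '[0,0,0,0,0,0,0,0,0,0]'

```text
time_s: 19.58
position: [0.4619, 0.1249, 0.2374]
tcp_rot: [2.53, 0.382, 0.139]
wrist_force: [0.1, -1.1, -3.9]
grip_width: 0.0089
```

Run:
```python
from h import *
lst(); snap('scene','s5.png',(270,120,410,260),4); snap('wrist','w4.png')
arc(30,60,10)
```

```text
t 19.58 p [0.4619 0.1249 0.2374] q [-0.86   0.407  0.153  2.163  0.622  0.918 -2.454] w 0.0089 F [ 0.1 -1.1 -3.9]
tool x [0.954 0.3   0.017] y [ 0.24  -0.796  0.555] z [ 0.18  -0.526 -0.831] tilt 33.8
grasp in loader [-0.0796  0.0152  0.2531] F loader [ 1.  -0.2 -3.9]
tool x sum -1.1
[[np.float64(8.4), np.float64(0.5)], [np.float64(8.4), np.float64(0.9)], [np.float64(8.3), np.float64(1.4)], [np.float64(8.2), np.float64(1.8)], [np.float64(8.1), np.float64(2.2)], [np.float64(8.0), np.float64(2.7)], [np.float64(7.8), np.float64(3.1)], [np.float64(7.7), np.float64(3.5)], [np.float64(7.5), np.float64(3.9)], [np.float64(7.3), np.float64(4.3)]]
[-84.97560734 248.81793069] [ -5.18206931 272.97560734]
```

View pics/s5.png

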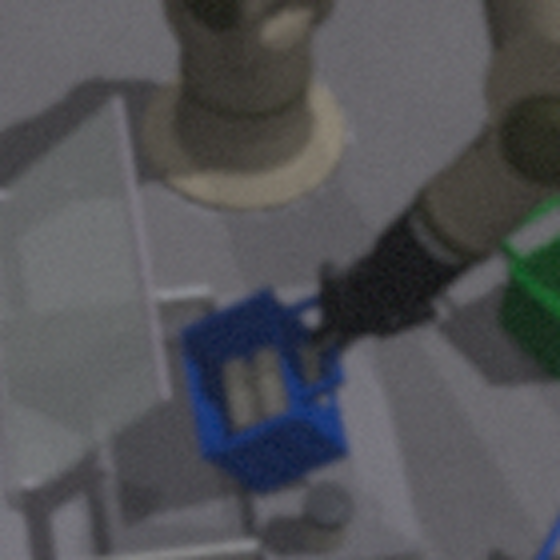

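View pics/w4.png

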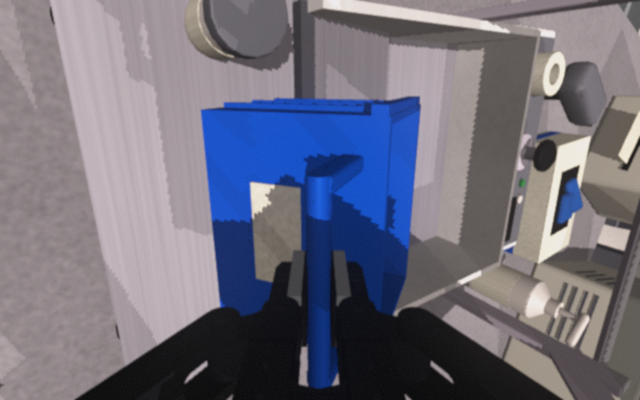

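Request:
drive_tool --pt "0 7.6 1.7" --pt "0 7.6 2.1" --pt "-0.2 8.3 1.4" --pt "-0.2 8.2 1.8" --pt "-0.2 8.1 2.2" --pt "-0.2 8 2.7" --pt "0 7.8 3.1" --pt "0 7.7 3.5" --pt "0 7.5 3.9" --pt "0 7.3 4.3" --spin '[0,0,0,0,0,0,0,0,0,0]'

```text
time_s: 20.52
position: [0.485, 0.0486, 0.2582]
tcp_rot: [2.53, 0.382, 0.139]
wrist_force: [-0.7, 1.6, -0.4]
grip_width: 0.0093
```

Run:
```python
from h import *
lst(); snap('scene','s6.png',(270,120,410,260),4)
arc(60,90,10)
```

```text
t 20.52 p [0.485  0.0486 0.2582] q [-0.746  0.354  0.199  2.188  0.679  0.876 -2.34 ] w 0.0093 F [-0.7  1.6 -0.4]
tool x [0.954 0.3   0.017] y [ 0.241 -0.796  0.555] z [ 0.18  -0.525 -0.832] tilt 33.7
grasp in loader [1.00e-04 1.60e-02 2.74e-01] F loader [-1.7 -0.2 -0.4]
tool x sum -1.9
[[np.float64(7.0), np.float64(4.6)], [np.float64(6.8), np.float64(5.0)], [np.float64(6.5), np.float64(5.4)], [np.float64(6.2), np.float64(5.7)], [np.float64(5.9), np.float64(6.0)], [np.float64(5.6), np.float64(6.3)], [np.float64(5.3), np.float64(6.6)], [np.float64(4.9), np.float64(6.9)], [np.float64(4.5), np.float64(7.1)], [np.float64(4.2), np.float64(7.3)]]
[ -5.18206931 272.97560734] [ 76. 254.]
```

View pics/s6.png

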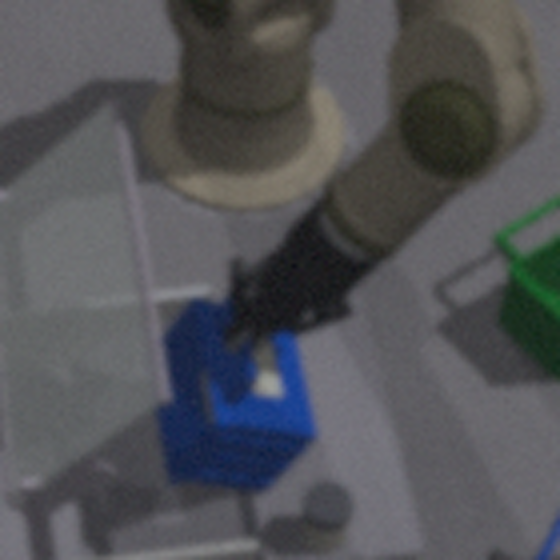

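Request:
drive_tool --pt "-0.2 7 4.6" --pt "-0.2 6.8 5" --pt "-0.2 6.5 5.4" --pt "-0.2 6.2 5.7" --pt "-0.2 5.9 6" --pt "-0.2 5.6 6.3" --pt "-0.2 5.3 6.6" --pt "-0.2 4.9 6.9" --pt "-0.2 4.5 7.1" --pt "-0.2 4.2 7.3" --spin '[0,0,0,0,0,0,0,0,0,0]'

```text
time_s: 21.4
position: [0.508, -0.0292, 0.239]
tcp_rot: [2.53, 0.382, 0.14]
wrist_force: [0.1, 0.8, -0.7]
grip_width: 0.0093
```

Run:
```python
from h import *
lst(); snap('scene','s7.png',(270,120,410,260),4)
arc(90,110,10)
```

```text
t 21.4 p [ 0.508  -0.0292  0.239 ] q [-0.621  0.38   0.259  2.228  0.779  0.74  -2.287] w 0.0093 F [ 0.1  0.8 -0.7]
tool x [0.954 0.3   0.018] y [ 0.24  -0.796  0.555] z [ 0.181 -0.525 -0.831] tilt 33.7
grasp in loader [0.0812 0.0163 0.2548] F loader [-0.7  0.4 -0.7]
tool x sum -1.4
[[np.float64(2.8), np.float64(4.7)], [np.float64(2.6), np.float64(4.8)], [np.float64(2.5), np.float64(4.8)], [np.float64(2.3), np.float64(4.9)], [np.float64(2.1), np.float64(5.0)], [np.float64(1.9), np.float64(5.1)], [np.float64(1.8), np.float64(5.1)], [np.float64(1.6), np.float64(5.2)], [np.float64(1.4), np.float64(5.3)], [np.float64(1.2), np.float64(5.3)]]
[ 76. 254.] [120.70718808 223.54706298]
```

View pics/s7.png

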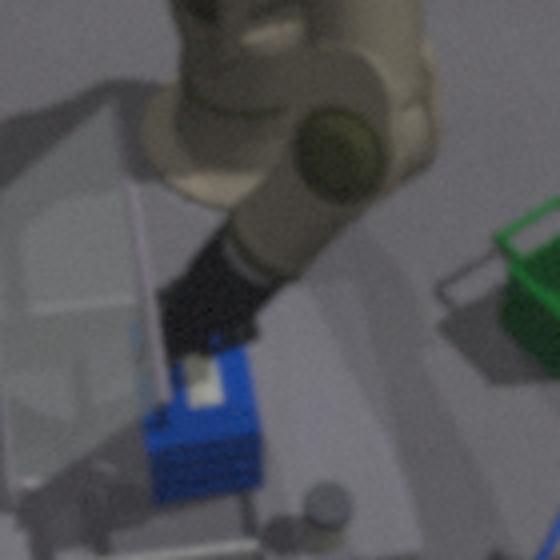

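Request:
drive_tool --pt "-0.1 2.8 4.7" --pt "-0.1 2.6 4.8" --pt "-0.1 2.5 4.8" --pt "-0.1 2.3 4.9" --pt "-0.1 2.1 5" --pt "-0.1 1.9 5.1" --pt "-0.2 1.8 5.1" --pt "-0.2 1.6 5.2" --pt "-0.2 1.4 5.3" --pt "-0.2 1.2 5.3" --spin '[0,0,0,0,0,0,0,0,0,0]'

```text
time_s: 22.28
position: [0.5205, -0.0715, 0.2083]
tcp_rot: [2.53, 0.382, 0.14]
wrist_force: [-0.0, 0.7, 0.1]
grip_width: 0.009
```

Run:
```python
from h import *
lst(); snap('scene','s8.png',(230,120,390,260),4); snap('wrist','w8.png');snap('top','t8.png',(250,130,430,260),4)
```

```text
t 22.28 p [ 0.5205 -0.0715  0.2083] q [-0.553  0.44   0.303  2.256  0.872  0.619 -2.313] w 0.009 F [-0.   0.7  0.1]
tool x [0.954 0.3   0.018] y [ 0.24  -0.796  0.555] z [ 0.181 -0.525 -0.832] tilt 33.7
grasp in loader [0.1254 0.0164 0.2241] F loader [-0.7  0.2  0.1]
```

View pics/s8.png

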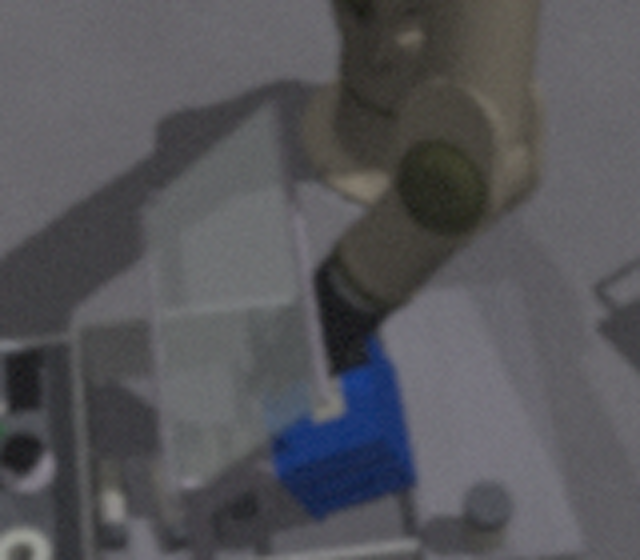

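View pics/w8.png

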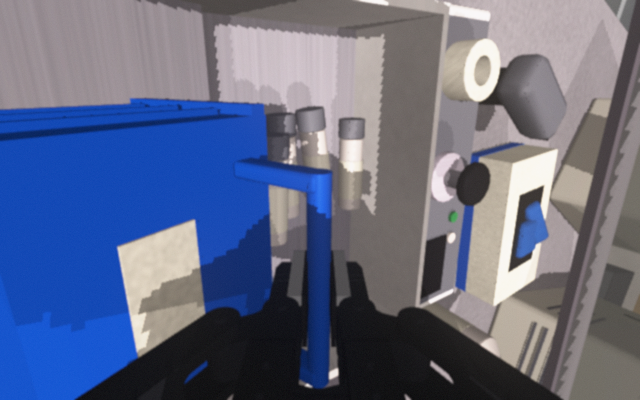

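View pics/t8.png

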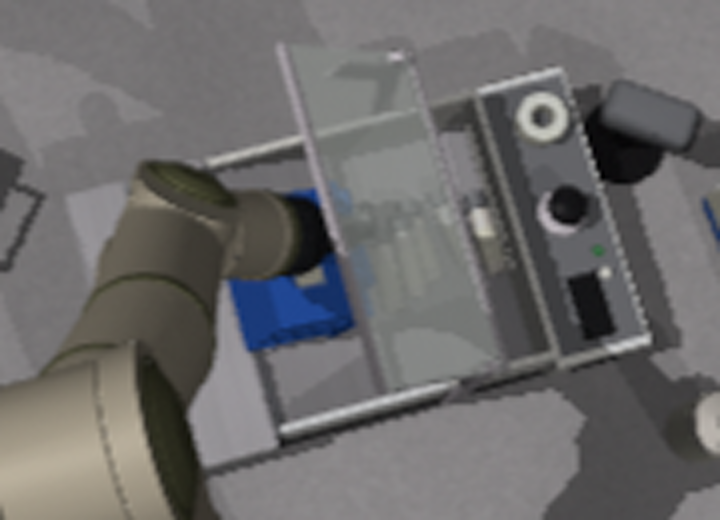

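Request:
drive_tool --pt "0 0 1" --pt "0 0 1" --pt "0 -0.5 1" --pt "0 -0.5 1" --pt "0 0 0" --pt "0 0 0" --pt "0 0 0" --pt "0 0 0" --pt "0 0 0" --pt "0 0 0" --spin '[0,0,0,0,0,0,0,0,0,0]'

```text
time_s: 23.27
position: [0.5212, -0.0744, 0.2066]
tcp_rot: [2.527, 0.378, 0.141]
wrist_force: [-1.4, -4.0, 16.2]
grip_width: 0.009
```

Run:
```python
from h import *
lst(); snap('top','t9.png',(330,150,410,230),8); snap('wrist','w9.png',(150,50,470,290),2.4)
```

```text
t 23.27 p [ 0.5212 -0.0744  0.2066] q [-0.552  0.445  0.308  2.258  0.881  0.614 -2.321] w 0.009 F [-1.4 -4.  16.2]
tool x [0.954 0.298 0.018] y [ 0.238 -0.795  0.558] z [ 0.181 -0.528 -0.83 ] tilt 33.9
grasp in loader [0.1283 0.0163 0.2224] F loader [ 3.4 -2.4 16.2]
```

View pics/t9.png

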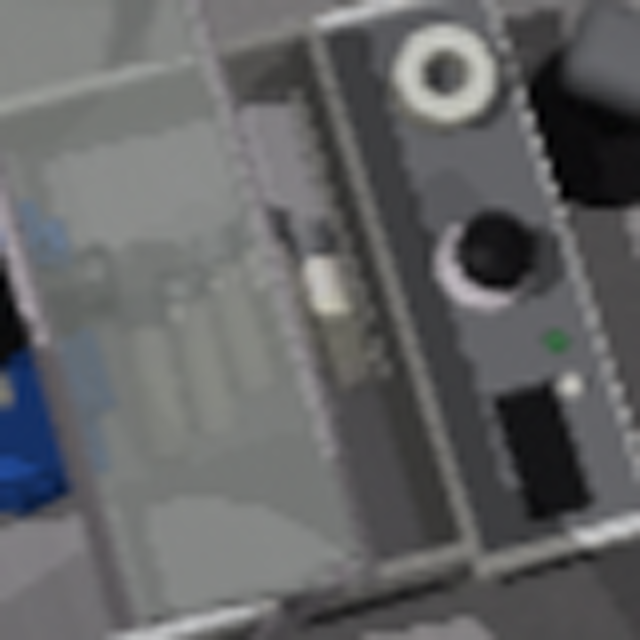

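View pics/w9.png

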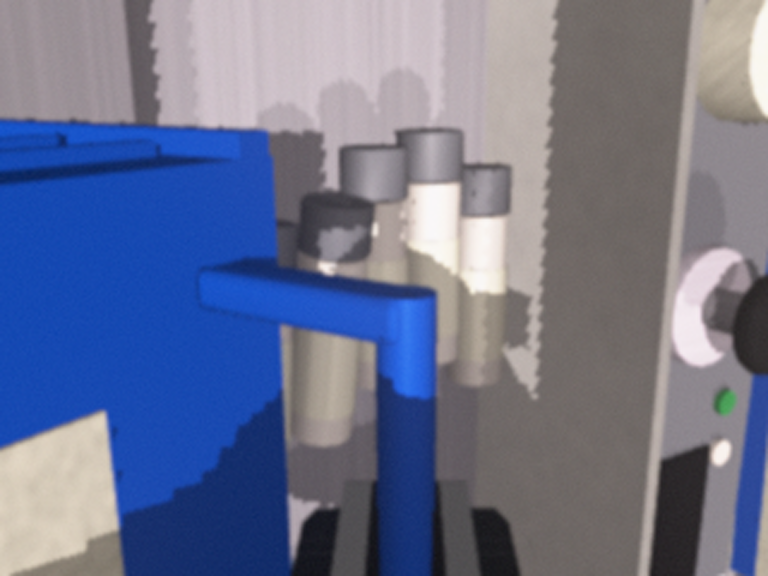

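Run:
```python
from h import *
c=cam('wrist')
for x,y in((287,245),(337,225),(374,175),(432,155),(487,190),(325,440),(425,390),(455,355),(475,380),(300,380)):
    P=onz((150+x/2.4,50+y/2.4),c,.052); d=P-np.r_[LO,0]; print((x,y),np.round([d@LX,d@LY],3))
m=r.look_for('wrist','tube0'); print([(np.round([(np.array(d['position'])-np.r_[LO,0])@LX,(np.array(d['position'])-np.r_[LO,0])@LY,d['position'][2]],3).tolist(),round(d['p'],2)) for d in m])
```

```text
(287, 245) [0.191 0.041]
(337, 225) [0.212 0.046]
(374, 175) [0.228 0.064]
(432, 155) [0.255 0.07 ]
(487, 190) [0.283 0.055]
(325, 440) [ 0.205 -0.038]
(425, 390) [ 0.253 -0.027]
(455, 355) [ 0.268 -0.014]
(475, 380) [ 0.28  -0.028]
(300, 380) [ 0.195 -0.011]
[([0.282, 0.022, 0.049], 0.85), ([0.189, 0.011, 0.062], 0.83), ([0.199, 0.008, 0.062], 0.78), ([0.254, 0.044, 0.057], 0.67), ([0.235, 0.054, 0.055], 0.66), ([0.578, -0.103, 0.075], 0.59)]
```

Run:
```python
from h import *
arc(110,85,9);arc(85,55,10);arc(55,25,10,);arc(25,0,10)
T=R.from_rotvec(r.observe()['tcp_rot']).as_matrix(); print('-lx',-LX@T,'z',T[2])
```

```text
tool x sum 1.8
[[np.float64(-1.7), np.float64(-7.3)], [np.float64(-2.1), np.float64(-7.3)], [np.float64(-2.4), np.float64(-7.1)], [np.float64(-2.8), np.float64(-7.0)], [np.float64(-3.1), np.float64(-6.9)], [np.float64(-3.4), np.float64(-6.7)], [np.float64(-3.8), np.float64(-6.5)], [np.float64(-3.8), np.float64(-6.7)], [np.float64(-4.1), np.float64(-6.7)]]
[120.70718808 223.54706298] [ 63.33468158 260.08348358]
tool x sum 1.8
[[np.float64(-4.8), np.float64(-7.0)], [np.float64(-5.1), np.float64(-6.7)], [np.float64(-5.5), np.float64(-6.4)], [np.float64(-5.8), np.float64(-6.1)], [np.float64(-6.1), np.float64(-5.8)], [np.float64(-6.4), np.float64(-5.5)], [np.float64(-6.7), np.float64(-5.1)], [np.float64(-6.9), np.float64(-4.8)], [np.float64(-7.2), np.float64(-4.4)], [np.float64(-7.4), np.float64(-4.0)]]
[ 63.33468158 260.08348358] [-19.1922986  271.91139945]
tool x sum 0.9
[[np.float64(-7.6), np.float64(-3.6)], [np.float64(-7.8), np.float64(-3.2)], [np.float64(-7.9), np.float64(-2.8)], [np.float64(-8.1), np.float64(-2.4)], [np.float64(-8.2), np.float64(-2.0)], [np.float64(-8.3), np.float64(-1.5)], [np.float64(-8.4), np.float64(-1.1)], [np.float64(-8.4), np.float64(-0.7)], [np.float64(-8.4), np.float64(-0.2)], [np.float64(-8.4), np.float64(0.2)]]
[-19.1922986  271.91139945] [-96.57671787 240.89118498]
tool x sum -0.1
[[np.float64(-7.0), np.float64(0.5)], [np.float64(-7.0), np.float64(0.8)], [np.float64(-6.9), np.float64(1.1)], [np.float64(-6.9), np.float64(1.4)], [np.float64(-6.8), np.float64(1.7)], [np.float64(-6.7), np.float64(2.0)], [np.float64(-6.6), np.float64(2.3)], [np.float64(-6.5), np.float64(2.6)], [np.float64(-6.4), np.float64(2.9)], [np.float64(-6.3), np.float64(3.2)]]
[-96.57671787 240.89118498] [-142.  188.]
-lx [ 0.01912015 -0.82975762 -0.55779631] z [ 0.01820859  0.55809475 -0.82957742]
```

Request:
drive_tool --pt "0 1 -3" --pt "0.2 -1.7 -7.3" --pt "0.2 -2.1 -7.3" --pt "0.2 -2.4 -7.1" --pt "0.2 -2.8 -7" --pt "0.2 -3.1 -6.9" --pt "0.2 -3.4 -6.7" --pt "0.2 -3.8 -6.5" --pt "0.2 -3.8 -6.7" --pt "0.2 -4.1 -6.7" --spin '[0,0,0,0,0,0,0,0,0,0]'

```text
time_s: 24.25
position: [0.5052, -0.0211, 0.2481]
tcp_rot: [2.523, 0.375, 0.14]
wrist_force: [3.9, -15.4, 27.2]
grip_width: 0.0087
```

Run:
```python
from h import *
lst(); snap('scene','s10.png',(230,120,390,260),4)
```

```text
t 24.25 p [ 0.5052 -0.0211  0.2481] q [-0.64   0.367  0.253  2.218  0.763  0.775 -2.289] w 0.0087 F [  3.9 -15.4  27.2]
tool x [0.955 0.296 0.018] y [ 0.235 -0.793  0.562] z [ 0.18  -0.532 -0.827] tilt 34.2
grasp in loader [0.0725 0.0159 0.2638] F loader [15.9 -0.5 27.2]
```

View pics/s10.png

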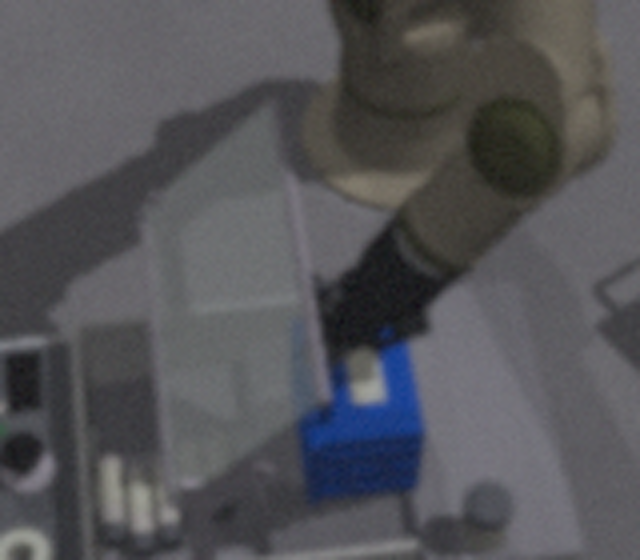

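```bash
cat >> h.py <<'E'
def hp2(th,v=0,c=(0,112)):
    a=np.radians(th); u,w=142,88-v
    return np.array(c)+np.array([-u*np.cos(a)+w*np.sin(a),u*np.sin(a)+w*np.cos(a)])
def path(P):
    T=R.from_rotvec(r.observe()['tcp_rot']).as_matrix(); P=np.array(P)
    print([[round(float(x),1) for x in ((LX*d[0]+np.array([0,0,d[1]]))@T)] for d in np.diff(P,axis=0)]); print(P[-1])
E
python3 - <<'E'
from h import *
path([hp2(t) for t in np.linspace(84.5,60,9)])
E
```

```text
[[0.2, -4.6, -7.6], [0.2, -5.0, -7.4], [0.2, -5.4, -7.1], [0.2, -5.8, -6.8], [0.2, -6.1, -6.5], [0.2, -6.5, -6.2], [0.2, -6.8, -5.8], [0.2, -7.1, -5.4]]
[  5.21023553 278.97560734]
```

Request:
drive_tool --pt "0 2.4 -1.4" --pt "0 2.4 -1.4" --pt "0.2 -4.6 -7.6" --pt "0.2 -5 -7.4" --pt "0.2 -5.4 -7.1" --pt "0.2 -5.8 -6.8" --pt "0.2 -6.1 -6.5" --pt "0.2 -6.5 -6.2" --pt "0.2 -6.8 -5.8" --pt "0.2 -7.1 -5.4" --spin '[0,0,0,0,0,0,0,0,0,0]'

```text
time_s: 25.13
position: [0.4854, 0.0478, 0.2672]
tcp_rot: [2.53, 0.383, 0.14]
wrist_force: [1.0, 0.0, -2.2]
grip_width: 0.009
```

Run:
```python
from h import *
lst(); snap('scene','s11.png',(260,120,400,260),4); snap('wrist','w11.png')
```

```text
t 25.13 p [0.4854 0.0478 0.2672] q [-0.745  0.339  0.198  2.179  0.672  0.894 -2.323] w 0.009 F [ 1.   0.  -2.2]
tool x [0.954 0.301 0.017] y [ 0.241 -0.796  0.555] z [ 0.181 -0.525 -0.832] tilt 33.7
grasp in loader [0.0009 0.0161 0.283 ] F loader [ 0.3  0.9 -2.2]
```

View pics/s11.png

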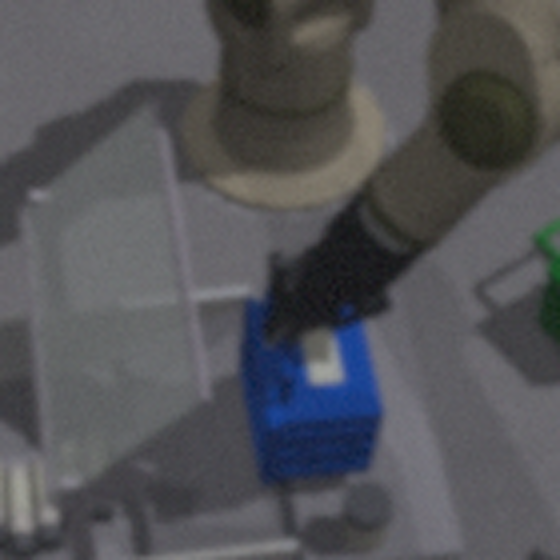

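View pics/w11.png

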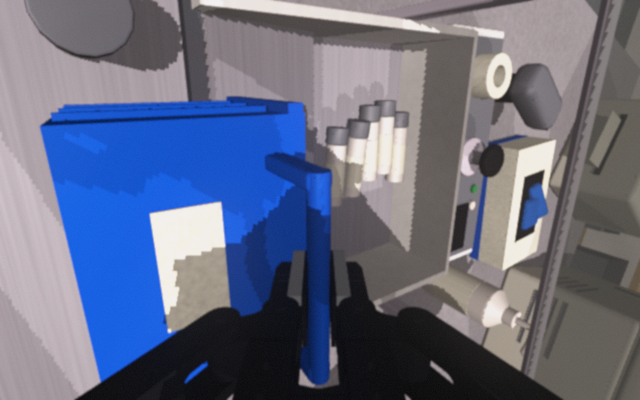

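Run:
```python
from h import *
path([hp2(t,0,(-(60-t)/3,112)) for t in np.linspace(60,30,11)])
path([hp2(t,0,(-10-(30-t)/8,112-(30-t)/30*10)) for t in np.linspace(30,0,11)])
```

```text
[[0.2, -8.1, -5.4], [0.2, -8.3, -5.0], [0.2, -8.6, -4.6], [0.2, -8.8, -4.2], [0.2, -8.9, -3.8], [0.2, -9.1, -3.4], [0.2, -9.2, -3.0], [0.2, -9.4, -2.5], [0.2, -9.4, -2.1], [0.1, -9.5, -1.6]]
[-88.97560734 259.21023553]
[[0.1, -9.6, 0.0], [0.1, -9.6, 0.5], [0.1, -9.6, 0.9], [0.1, -9.6, 1.4], [0.0, -9.5, 1.9], [0.0, -9.4, 2.3], [0.0, -9.4, 2.7], [0.0, -9.2, 3.2], [-0.0, -9.1, 3.6], [-0.0, -8.9, 4.1]]
[-155.75  190.  ]
```

Request:
drive_tool --pt "0.2 -8.1 -5.4" --pt "0.2 -8.3 -5" --pt "0.2 -8.6 -4.6" --pt "0.2 -8.8 -4.2" --pt "0.2 -8.9 -3.8" --pt "0.2 -9.1 -3.4" --pt "0.2 -9.2 -3" --pt "0.2 -9.4 -2.5" --pt "0.2 -9.4 -2.1" --pt "0 -9.5 -1.6" --spin '[0,0,0,0,0,0,0,0,0,0]'

```text
time_s: 26.07
position: [0.4592, 0.138, 0.2468]
tcp_rot: [2.53, 0.382, 0.14]
wrist_force: [0.0, -1.0, -2.2]
grip_width: 0.0088
```

Run:
```python
from h import *
lst(); snap('scene','s12.png',(270,120,410,260),4); snap('wrist','w12.png')
```

```text
t 26.07 p [0.4592 0.138  0.2468] q [-0.876  0.398  0.143  2.142  0.602  0.953 -2.45 ] w 0.0088 F [ 0.  -1.  -2.2]
tool x [0.954 0.3   0.018] y [ 0.241 -0.796  0.555] z [ 0.181 -0.525 -0.832] tilt 33.7
grasp in loader [-0.093   0.0163  0.2626] F loader [ 1.  -0.3 -2.2]
```

View pics/s12.png

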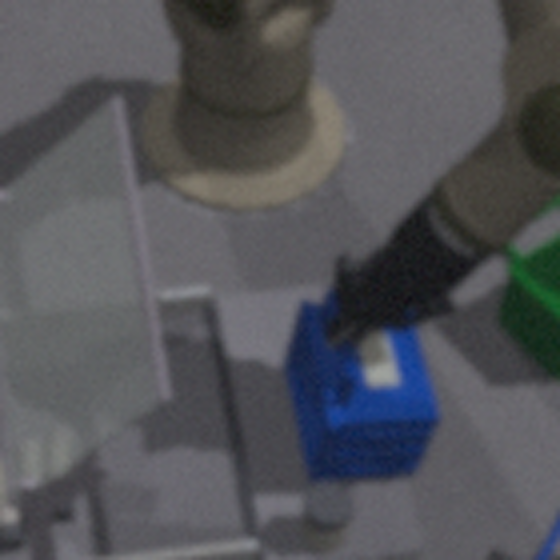

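View pics/w12.png

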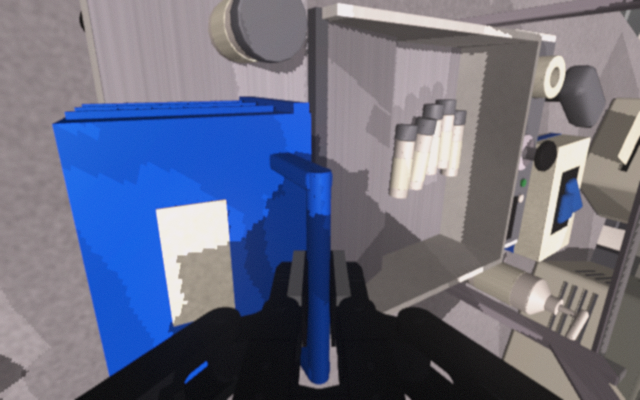

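Request:
drive_tool --pt "0 3.3 -5" --pt "-0.2 9.1 6.1" --pt "-0.2 9.1 6.1" --pt "-0.2 9.1 6.1" --pt "-0.2 9.1 6.1" --pt "-0.2 9.1 6.1" --pt "-0.2 9.1 6.1" --pt "-0.2 9.1 6.1" --pt "-0.2 9.1 6.1" --pt "0 0 0" --spin '[0,0,0,0,0,0,0,0,0,0]'

```text
time_s: 27.0
position: [0.4842, 0.0502, 0.2533]
tcp_rot: [2.53, 0.378, 0.138]
wrist_force: [-0.2, -0.3, -3.1]
grip_width: 0.0091
```

Run:
```python
from h import *
lst(); snap('scene','s13.png',(270,120,410,260),4); snap('wrist','w13.png')
```

```text
t 27.0 p [0.4842 0.0502 0.2533] q [-0.749  0.363  0.199  2.192  0.682  0.868 -2.353] w 0.0091 F [-0.2 -0.3 -3.1]
tool x [0.955 0.297 0.017] y [ 0.238 -0.796  0.556] z [ 0.179 -0.527 -0.831] tilt 33.8
grasp in loader [-0.0016  0.0157  0.269 ] F loader [ 0.2 -0.3 -3.1]
```

View pics/s13.png

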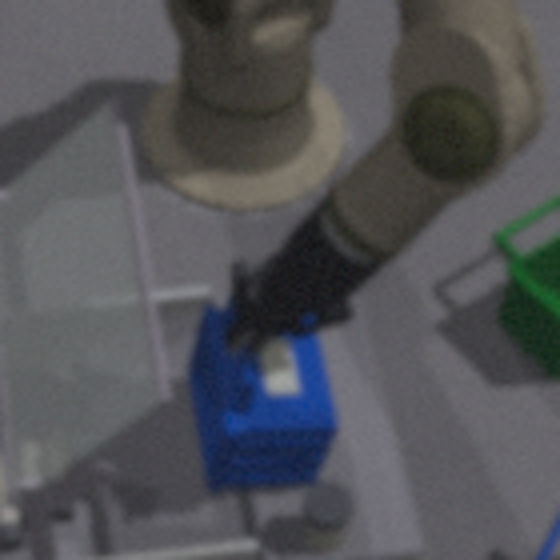

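View pics/w13.png

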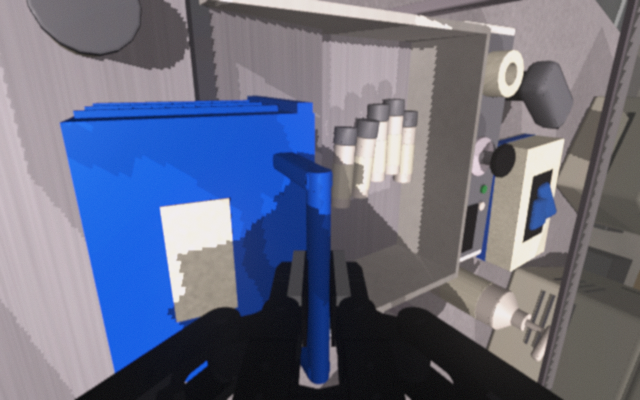

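```bash
cat > ang.py <<'E'
from h import *
from scipy.optimize import least_squares
def ang(obs,off=(.001,-.003)):
    c=cam('wrist'); s=r.observe();T=R.from_rotvec(s['tcp_rot']).as_matrix()
    g=np.array(s['position'])-.019*T[:,2]; d=g.copy();d[:2]-=LO
    H=np.array([d@LX,d@LY,g[2]])+np.array([off[0],0,off[1]])
    def pts(p,P):
        a=p[0]; P=np.atleast_2d(P)/1000.; x=P[:,0]+.092; z=P[:,2]-.088
        X=H[0]+p[1]+x*np.cos(a)+z*np.sin(a); Z=H[2]+p[2]-x*np.sin(a)+z*np.cos(a); Y=H[1]+p[3]+P[:,1]
        return np.r_[LO,0]+X[:,None]*LX+Y[:,None]*LY+Z[:,None]*np.array([0,0,1])
    res=lambda p:np.r_[np.concatenate([proj(pts(p,P),c)[0]-uv for uv,P in obs]),p[1:3]*1500,p[3]*300]
    p=least_squares(res,[.9,0,0,0]).x
    e=pts(p,(50,0,0))[0]; e2=e-np.r_[LO,0]
    print('theta',np.degrees(p[0]),p[1:],'edge in loader',e2@LX,e2[2],'res',np.round(res(p),1)); return p
E
python3 - <<'E'
from ang import *
ang([((65,122),(-50,68,0)),((312,108),(-50,68,105))])
E
```

```text
theta 77.3577470357279 [ 0.00011982 -0.00281238 -0.00054596] edge in loader -0.0576886866763991 0.10512603845140493 res [-3.  -3.3  5.4  4.9  0.2 -4.2 -0.2]
```

Request:
drive_tool --pt "-0.2 7.5 5" --pt "-0.2 7.5 5" --pt "-0.2 7.5 5" --pt "-0.2 7.5 5" --pt "-0.2 7.5 5" --pt "0 -1.7 2.5" --pt "0 -1.7 2.5" --pt "0 0 0" --pt "0 0 0" --pt "0 0 0" --spin '[0,0,0,0,0,0,0,0,0,0]'

```text
time_s: 27.93
position: [0.4985, 0.0038, 0.2512]
tcp_rot: [2.522, 0.373, 0.141]
wrist_force: [0.7, -12.6, 34.6]
grip_width: 0.0085
```

Run:
```python
from h import *
lst(); snap('wrist','w14.png')
path([hp2(t,0,(-13,100)) for t in np.linspace(77,50,11)])
```

```text
t 27.93 p [0.4985 0.0038 0.2512] q [-0.681  0.364  0.234  2.21   0.737  0.813 -2.316] w 0.0085 F [  0.7 -12.6  34.6]
tool x [0.955 0.295 0.019] y [ 0.233 -0.793  0.563] z [ 0.181 -0.534 -0.826] tilt 34.3
grasp in loader [0.0467 0.0164 0.2669] F loader [12.3 -2.9 34.6]
[[0.2, -4.9, -6.2], [0.2, -5.2, -5.9], [0.1, -5.4, -5.7], [0.1, -5.7, -5.4], [0.1, -5.9, -5.2], [0.1, -6.2, -4.9], [0.1, -6.4, -4.6], [0.1, -6.6, -4.3], [0.1, -6.8, -3.9], [0.1, -7.0, -3.6]]
[-36.86392958 265.34362058]
```

View pics/w14.png

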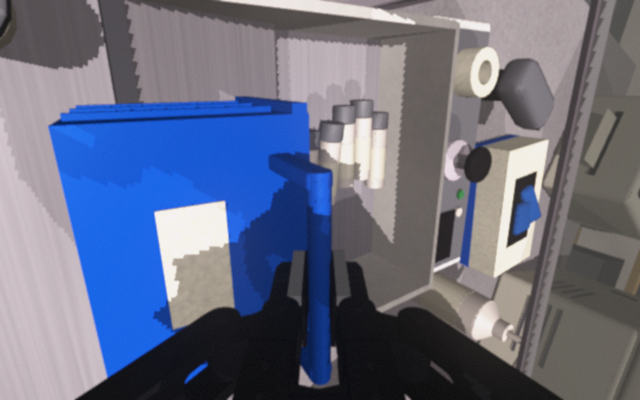

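Run:
```python
from h import *
path([hp2(t,16) for t in np.linspace(79,52,10)])
```

```text
[[0.2, -5.5, -6.3], [0.2, -5.8, -6.0], [0.1, -6.1, -5.6], [0.1, -6.4, -5.3], [0.1, -6.7, -5.0], [0.1, -6.9, -4.6], [0.1, -7.2, -4.3], [0.1, -7.4, -3.9], [0.1, -7.6, -3.5]]
[-30.68715524 268.22515324]
```

Request:
drive_tool --pt "0 2.6 -2.2" --pt "0.2 -5.5 -6.3" --pt "0.2 -5.8 -6" --pt "0.1 -6.1 -5.6" --pt "0.1 -6.4 -5.3" --pt "0.1 -6.7 -5" --pt "0.1 -6.9 -4.6" --pt "0.1 -7.2 -4.3" --pt "0.1 -7.4 -3.9" --pt "0.1 -7.6 -3.5" --spin '[0,0,0,0,0,0,0,0,0,0]'

```text
time_s: 28.82
position: [0.4765, 0.0788, 0.2564]
tcp_rot: [2.527, 0.379, 0.142]
wrist_force: [-4.7, -0.8, 26.1]
grip_width: 0.0088
```

Run:
```python
from h import *
lst(); snap('wrist','w15.png'); snap('scene','s15.png',(270,120,410,260),4)
path([hp2(t,16) for t in np.linspace(52,25,10)])
```

```text
t 28.82 p [0.4765 0.0788 0.2564] q [-0.794  0.365  0.179  2.175  0.655  0.908 -2.383] w 0.0088 F [-4.7 -0.8 26.1]
tool x [0.954 0.299 0.019] y [ 0.238 -0.795  0.558] z [ 0.182 -0.528 -0.83 ] tilt 33.9
grasp in loader [-0.0314  0.0163  0.2722] F loader [-0.5 -4.8 26.1]
[[0.1, -7.8, -3.0], [0.1, -7.9, -2.6], [0.1, -8.0, -2.2], [0.1, -8.1, -1.8], [0.1, -8.2, -1.3], [0.1, -8.3, -0.9], [0.1, -8.3, -0.5], [0.1, -8.3, -0.0], [0.0, -8.3, 0.4]]
[-98.26719091 237.26595383]
```

View pics/w15.png

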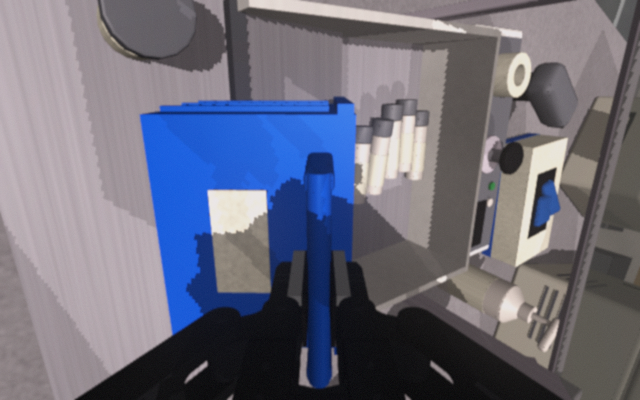

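View pics/s15.png

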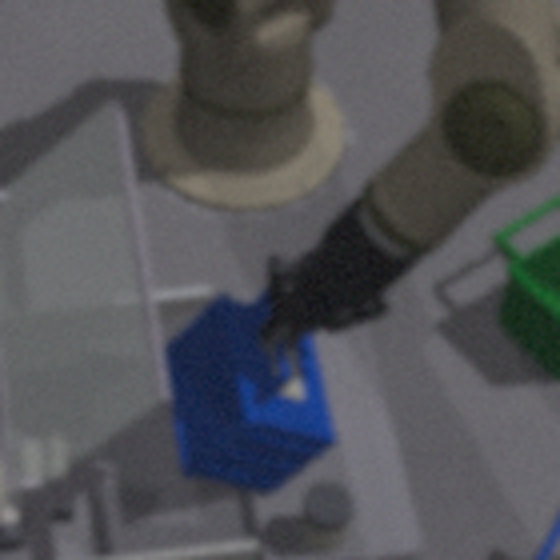

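Run:
```python
from h import *
f=lambda t: hp2(t,0,(-12*np.tan(np.radians(t)),100))
P=[f(t) for t in np.linspace(51,24,11)]; P=np.array(P); P[1:,1]+=2; path(P)
P=np.array([f(t) for t in np.linspace(24,0,11)]); P[:,0]-=np.linspace(0,5,11); path(P)
```

```text
[[0.2, -4.9, -4.3], [0.1, -6.3, -2.4], [0.1, -6.5, -2.1], [0.1, -6.7, -1.8], [0.1, -6.8, -1.5], [0.1, -7.0, -1.1], [0.1, -7.1, -0.8], [0.1, -7.2, -0.5], [0.1, -7.3, -0.1], [0.0, -7.3, 0.2]]
[-99.27337462 240.14860359]
[[0.0, -6.9, 0.2], [0.0, -6.9, 0.5], [0.0, -6.9, 0.8], [0.0, -6.9, 1.1], [0.0, -6.8, 1.4], [0.0, -6.8, 1.6], [-0.0, -6.7, 1.9], [-0.0, -6.6, 2.2], [-0.0, -6.5, 2.5], [-0.0, -6.4, 2.7]]
[-147.  188.]
```

Request:
drive_tool --pt "0.2 -4.9 -4.3" --pt "0.1 -6.3 -2.4" --pt "0.1 -6.5 -2.1" --pt "0.1 -6.7 -1.8" --pt "0.1 -6.8 -1.5" --pt "0.1 -7 -1.1" --pt "0.1 -7.1 -0.8" --pt "0.1 -7.2 -0.5" --pt "0.1 -7.3 -0.1" --pt "0 -7.3 0.2" --spin '[0,0,0,0,0,0,0,0,0,0]'

```text
time_s: 29.75
position: [0.4592, 0.145, 0.2309]
tcp_rot: [2.534, 0.385, 0.147]
wrist_force: [-8.9, 12.2, 24.9]
grip_width: 0.0093
```

Run:
```python
from h import *
lst(); snap('wrist','w16.png'); snap('scene','s16.png',(270,120,410,260),4)
```

```text
t 29.75 p [0.4592 0.145  0.2309] q [-0.883  0.424  0.14   2.152  0.613  0.92  -2.482] w 0.0093 F [-8.9 12.2 24.9]
tool x [0.953 0.303 0.023] y [ 0.241 -0.798  0.552] z [ 0.186 -0.521 -0.833] tilt 33.6
grasp in loader [-0.0996  0.0181  0.2468] F loader [-14.2  -5.1  24.9]
```

View pics/w16.png

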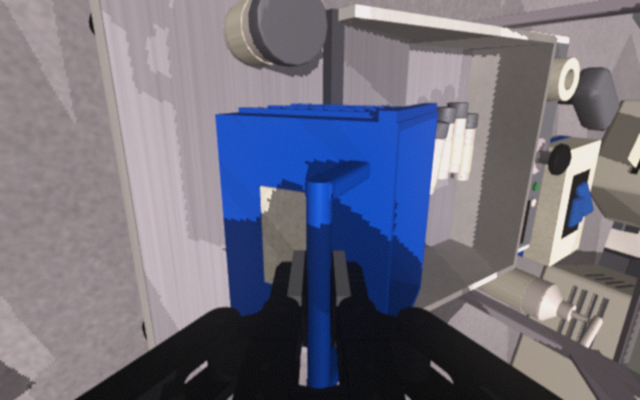

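View pics/s16.png

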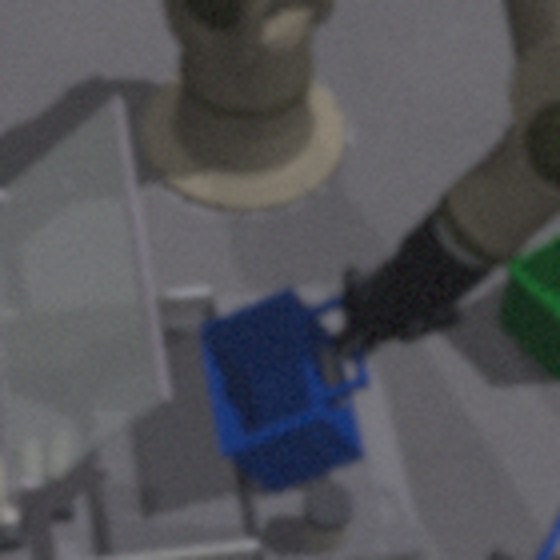

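Request:
drive_tool --pt "0 -9 -1.2" --pt "0 -8 -0.5" --pt "0 -6.9 0.8" --pt "0 -6.9 1.1" --pt "0 -6.8 1.4" --pt "0 -6.8 1.6" --pt "0 -6.7 1.9" --pt "0 -6.6 2.2" --pt "0 -6.5 2.5" --pt "0 -3 1.2" --spin '[0,0,0,0,0,0,0,0,0,0]'

```text
time_s: 30.68
position: [0.4437, 0.1898, 0.1818]
tcp_rot: [2.531, 0.383, 0.14]
wrist_force: [-1.4, 3.7, 2.3]
grip_width: 0.0091
```

Run:
```python
from h import *
lst(); snap('wrist','w17.png'); snap('scene','s17.png',(270,120,410,260),4)
```

```text
t 30.68 p [0.4437 0.1898 0.1818] q [-0.969  0.523  0.153  2.151  0.587  0.864 -2.57 ] w 0.0091 F [-1.4  3.7  2.3]
tool x [0.953 0.301 0.017] y [ 0.241 -0.796  0.555] z [ 0.181 -0.525 -0.832] tilt 33.7
grasp in loader [-0.147   0.0159  0.1976] F loader [-3.9 -0.3  2.3]
```

View pics/w17.png

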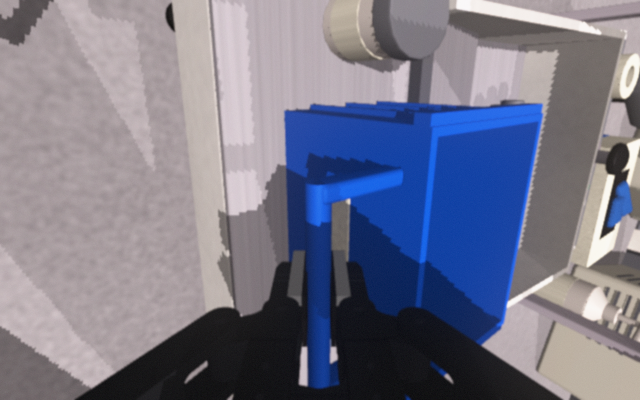

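View pics/s17.png

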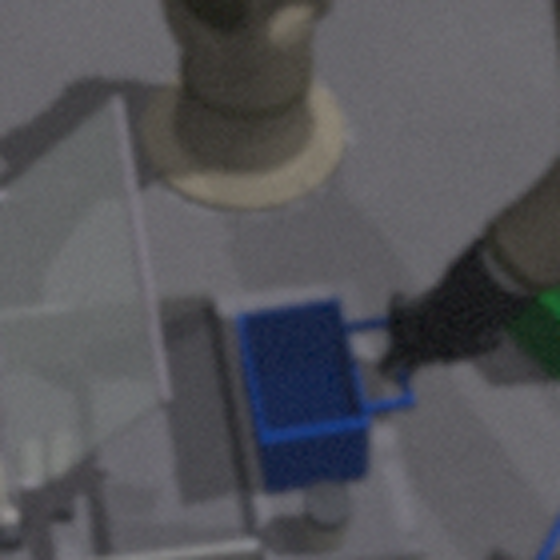

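Request:
drive_tool --pt "0 -2.5 -1.7" --pt "0 -2.5 -1.7" --pt "0 -1.1 1.7" --pt "0 -1.1 1.7" --pt "0 -1.1 1.7" --pt "0 0 0" --pt "0 0 0" --pt "0 0 0" --pt "0 0 0" --pt "0 0 0" --spin '[0,0,0,0,0,0,0,0,0,0]'

```text
time_s: 31.62
position: [0.4421, 0.1946, 0.1765]
tcp_rot: [2.53, 0.382, 0.14]
wrist_force: [-0.7, 1.5, -0.1]
grip_width: 0.009
```

Run:
```python
from h import *
lst()
```

```text
t 31.62 p [0.4421 0.1946 0.1765] q [-0.982  0.534  0.161  2.15   0.581  0.856 -2.576] w 0.009 F [-0.7  1.5 -0.1]
tool x [0.954 0.3   0.017] y [ 0.24  -0.796  0.555] z [ 0.181 -0.525 -0.832] tilt 33.7
grasp in loader [-0.1521  0.0157  0.1923] F loader [-1.6 -0.2 -0.1]
```

Upright and unloaded (z .192 as at the grasp). Open to the same width as on approach.

Request:
drive_tool --pt "0 -0.3 0.4" --pt "0 0 0" --pt "0 0 0" --pt "0 0 0" --pt "0 0 0" --pt "0 0 0" --pt "0 0 0" --pt "0 0 0" --pt "0 0 0" --pt "0 0 0" --spin '[0,0,0,0,0,0,0,0,0,0]' --jaw -0.4

```text
time_s: 32.45
position: [0.4421, 0.1948, 0.176]
tcp_rot: [2.53, 0.382, 0.14]
wrist_force: [0.2, 0.2, 0.7]
grip_width: 0.0255
```

Run:
```python
from h import *
lst(); snap('wrist','w18.png')
```

```text
t 32.45 p [0.4421 0.1948 0.176 ] q [-0.983  0.535  0.161  2.15   0.581  0.855 -2.576] w 0.0255 F [0.2 0.2 0.7]
tool x [0.954 0.3   0.017] y [ 0.241 -0.796  0.555] z [ 0.181 -0.525 -0.832] tilt 33.7
grasp in loader [-0.1523  0.0157  0.1918] F loader [-0.1  0.2  0.7]
```

View pics/w18.png

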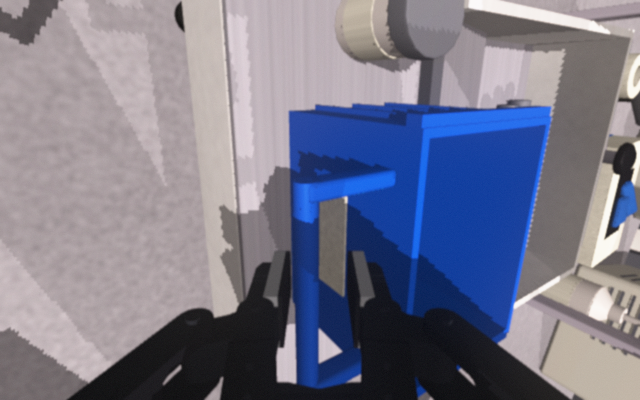

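Request:
drive_tool --pt "0 -2 0" --pt "0 -2 0" --pt "0 0 -6" --pt "0 0 -10" --pt "0 0 -14" --pt "0 0 -16" --pt "0 0 -18" --pt "0 0 -18" --pt "0 0 -18" --pt "0 0 -18" --spin '[0,0,0,0,0,0,0,0,0,0]'

```text
time_s: 33.33
position: [0.4192, 0.2609, 0.2735]
tcp_rot: [2.531, 0.383, 0.14]
wrist_force: [-0.2, 0.6, -0.3]
grip_width: 0.0255
```

Run:
```python
from h import *
lst(); snap('wrist','w19.png'); snap('scene','s19.png',(230,120,410,260),4)
```

```text
t 33.33 p [0.4192 0.2609 0.2735] q [-1.067  0.422  0.126  1.995  0.467  1.133 -2.502] w 0.0255 F [-0.2  0.6 -0.3]
tool x [0.954 0.301 0.018] y [ 0.241 -0.797  0.554] z [ 0.181 -0.524 -0.832] tilt 33.7
grasp in loader [-0.2221  0.0123  0.2893] F loader [-0.6  0.  -0.3]
```

View pics/w19.png

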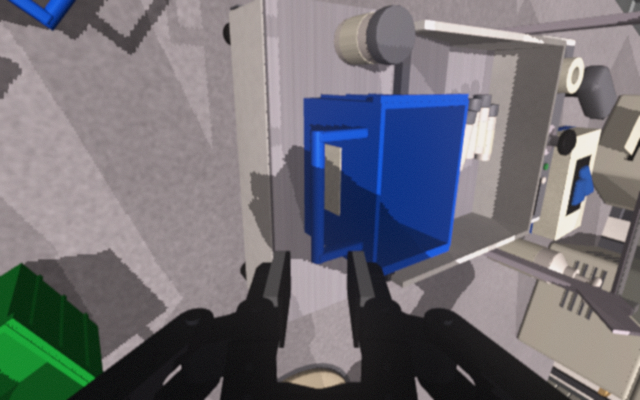

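View pics/s19.png

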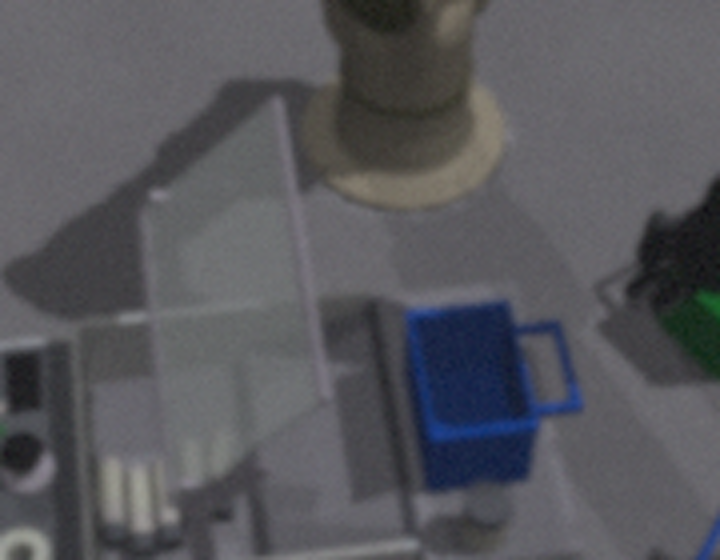

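Run:
```python
from h import *
s,T=st(); p=np.array(s['position'])
A=np.array([.45,.19,.56]); B=np.array([.59,-.2,.56])
path_=[p,A,B]
print(((A-p)@T*1000).round(), np.linalg.norm(A-p)); print(((B-A)@T*1000).round(1),np.linalg.norm(B-A))
```

```text
t 33.43 p [0.4198 0.2627 0.2742] q [-1.068  0.421  0.125  1.993  0.467  1.132 -2.502] w 0.0252 F [ 0.  -0.8 -0.2]
tool x [0.953 0.302 0.021] y [ 0.241 -0.798  0.552] z [ 0.183 -0.521 -0.834] tilt 33.5
[  13.  223. -195.] 0.29647196093937966
[ 15.4 345.1 228.8] 0.4143669871020132
```

Request:
drive_tool --pt "1 15 -23" --pt "1 20 -23" --pt "1 23 -20" --pt "1 23 -19" --pt "1 23 -19" --pt "1 23 -19" --pt "1 23 -19" --pt "2 23 -19" --pt "2 25 -17" --pt "2 25 -17" --spin '[0,0,0,0,0,0,0,0,0,0]' --jaw 1

```text
time_s: 34.27
position: [0.4503, 0.1877, 0.5594]
tcp_rot: [2.531, 0.382, 0.139]
wrist_force: [1.3, 1.2, 0.5]
grip_width: 0.0856
```

Request:
drive_tool --pt "2 34 22" --pt "2 34 22" --pt "2 34 22" --pt "2 34 22" --pt "2 34 22" --pt "2 34 22" --pt "2 34 22" --pt "2 34 22" --pt "2 34 22" --pt "2 34 22" --spin '[0,0,0,0,0,0,0,0,0,0]'

```text
time_s: 35.1
position: [0.591, -0.1938, 0.5641]
tcp_rot: [2.531, 0.382, 0.14]
wrist_force: [1.2, 0.6, 0.5]
grip_width: 0.0854
```

Run:
```python
from h import *
s,T=lst(); p=np.array(s['position'])
B=np.array([.5816,-.3413,.40])
print(((B-p)@T*1000).round(1),np.linalg.norm(B-p))
snap('wrist','w20.png')
```

```text
t 35.1 p [ 0.591  -0.1938  0.5641] q [-0.486  0.15   0.509  1.644  0.515  1.2   -1.41 ] w 0.0854 F [1.2 0.6 0.5]
tool x [0.954 0.3   0.017] y [ 0.241 -0.796  0.555] z [ 0.181 -0.525 -0.832] tilt 33.7
grasp in loader [0.2625 0.0498 0.5799] F loader [-0.3  1.3  0.5]
[-56.1  24.1 212.2] 0.22083933062504135
```

View pics/w20.png

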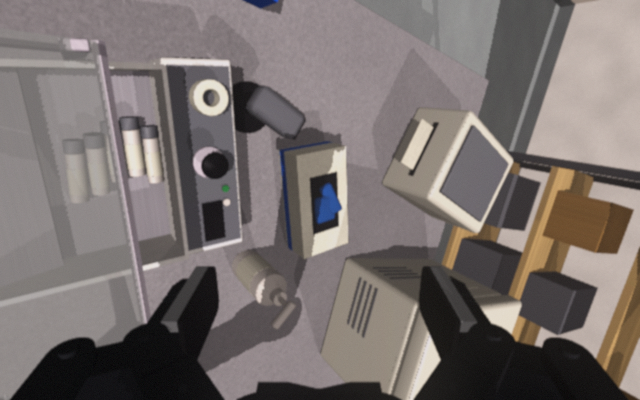

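Run:
```python
from h import *
c=cam('wrist')
P=onz((214,163),c,.146); d=P-np.r_[LO,0]; print(P,d@LX,d@LY)
for n in('plunger_top','label_roll','pump_bottle','scanner'):
  print(n,[(np.round([(np.array(m['position'])-np.r_[LO,0])@LX,(np.array(m['position'])-np.r_[LO,0])@LY,m['position'][2]],3).tolist(),round(m['p'],2)) for m in r.look_for('wrist',n)])
```

```text
[ 0.57694341 -0.29562395  0.146     ] 0.36683916641190406 0.008362155995905108
plunger_top [([0.359, 0.005, 0.14], 0.67), ([0.192, 0.032, 0.312], 0.2)]
label_roll [([0.363, 0.113, 0.132], 0.8)]
pump_bottle [([0.439, -0.236, 0.127], 0.9), ([0.46, 0.085, 0.137], 0.73)]
scanner [([0.462, 0.085, 0.135], 0.85)]
```

Request:
drive_tool --pt "-6 8 18" --pt "-6 8 24" --pt "-6 4 32" --pt "-6 0 34" --pt "-5 -5 34" --pt "-5 -7 34" --pt "-5 -8 33" --pt "-5 -9 32" --pt "-5 -10 30" --pt "-5 -10 26" --spin '[0,0,0,0,0,0,0,0,0,0]'

```text
time_s: 36.18
position: [0.5865, -0.3391, 0.2979]
tcp_rot: [2.532, 0.385, 0.14]
wrist_force: [1.0, 0.6, 0.0]
grip_width: 0.0853
```

Run:
```python
from h import *
s,T=lst(); p=np.array(s['position']); d=p.copy();d[:2]-=LO; print('tcp loader',d@LX,d@LY,d[2])
B=np.array([.586,-.343,.195])
print(((B-p)@T*1000).round(1))
snap('wrist','w21.png'); snap('scene','s21.png',(180,140,340,280),4)
```

```text
t 36.18 p [ 0.5865 -0.3391  0.2979] q [-0.211  0.428  0.589  2.008  0.536  0.469 -1.42 ] w 0.0853 F [1.  0.6 0. ]
tool x [0.953 0.303 0.017] y [ 0.243 -0.797  0.554] z [ 0.181 -0.523 -0.833] tilt 33.6
grasp in loader [0.4007 0.0048 0.3137] F loader [-0.3  1.1  0. ]
tcp loader 0.41123732272510477 0.005348307018161239 0.2979089650594429
[ -3.4 -54.   87.6]
```

View pics/w21.png

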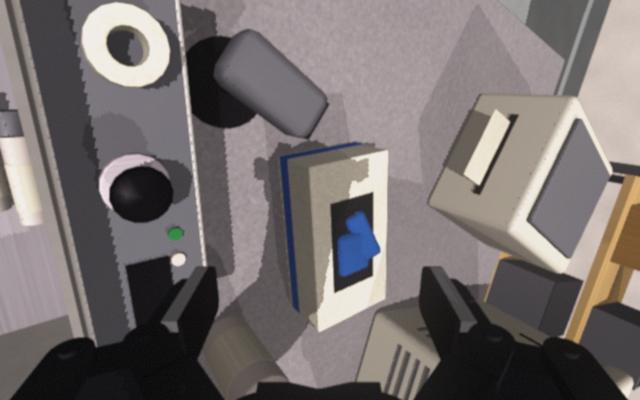

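View pics/s21.png

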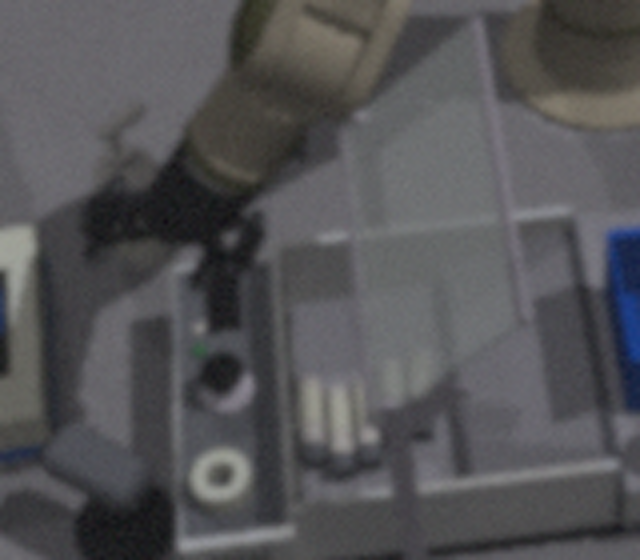

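Run:
```python
from h import *
c=cam('wrist'); s,T=st(); p=np.array(s['position'])
for t in [(11,-43,-13),(11,-57,-13),(-11,-50,-13),(0,-50,-13),(11,-43,-20)]:
    print(t,proj(p+T@np.array(t)/1000,c))
for uv in((140,190),): 
    P=onz(uv,c,.147); d=P-np.r_[LO,0]; print(P,d@LX,d@LY)
print([(np.round([(np.array(m['position'])-np.r_[LO,0])@LX,(np.array(m['position'])-np.r_[LO,0])@LY,m['position'][2]],3).tolist(),round(m['p'],2)) for m in r.look_for('wrist','plunger_top')])
```

```text
t 36.28 p [ 0.5845 -0.3389  0.2957] q [-0.211  0.43   0.589  2.01   0.536  0.472 -1.42 ] w 0.0853 F [-0.4  0.3  0.8]
tool x [0.954 0.301 0.011] y [ 0.245 -0.797  0.552] z [ 0.175 -0.524 -0.834] tilt 33.5
(11, -43, -13) [[215.47920931 261.23500042]]
(11, -57, -13) [[181.55491796 261.21944761]]
(-11, -50, -13) [[204.08854945 306.21528891]]
(0, -50, -13) [[201.36933172 284.25826419]]
(11, -43, -20) [[210.60936682 270.12530671]]
[ 0.57638846 -0.2861267   0.147     ] 0.35756641938831357 0.010488652494046591
[]
```

Request:
drive_tool --pt "-0.2 -6.6 10" --pt "-0.2 -7.2 11" --pt "-0.2 -7.7 11.6" --pt "-0.2 -7.7 11.6" --pt "-0.2 -7.7 11.6" --pt "-0.2 -7.7 11.6" --pt "-0.2 -6.6 10" --pt "-0.2 -5.5 8.3" --pt "-0.2 -4.4 6.6" --pt "0 -3.3 5" --spin '[0,0,0,0,0,0,0,0,0,0]'

```text
time_s: 37.17
position: [0.5885, -0.3399, 0.1842]
tcp_rot: [2.53, 0.384, 0.143]
wrist_force: [-0.6, -0.1, -0.3]
grip_width: 0.0853
```

Run:
```python
from h import *
s,T=lst(); p=np.array(s['position']); d=p.copy();d[:2]-=LO; print('tcp loader',d@LX,d@LY,d[2])
snap('wrist','w22.png'); snap('scene','s22.png',(200,180,280,250),7)
```

```text
t 37.17 p [ 0.5885 -0.3399  0.1842] q [-0.234  0.633  0.669  2.11   0.577  0.184 -1.556] w 0.0853 F [-0.6 -0.1 -0.3]
tool x [0.953 0.302 0.019] y [ 0.241 -0.796  0.555] z [ 0.183 -0.525 -0.831] tilt 33.8
grasp in loader [0.402  0.0065 0.2   ] F loader [-0.1 -0.6 -0.3]
tcp loader 0.41254435138925727 0.007044647750155172 0.1841544880478487
```

View pics/w22.png

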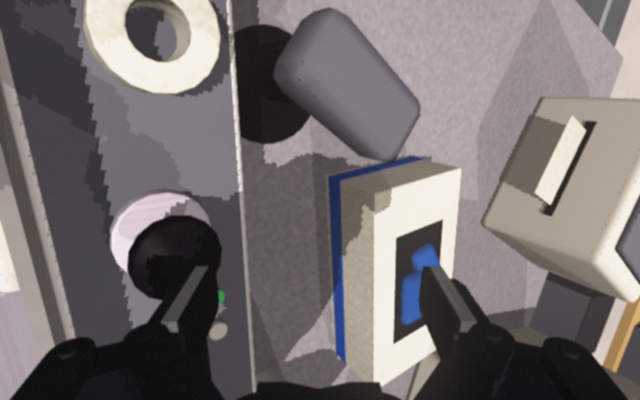

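View pics/s22.png

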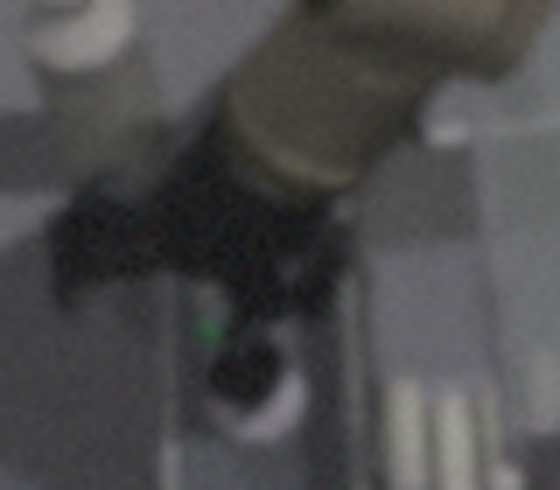

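Run:
```python
from h import *
c=cam('wrist'); cs=cam('scene'); s,T=st(); p=np.array(s['position'])
for uv in((177,250),):
    P=onz(uv,c,.144); d=P-np.r_[LO,0]; print('dome',P,d@LX,d@LY)
for uv in((248/7+200,368/7+180),):
    P=onz(uv,cs,.142); d=P-np.r_[LO,0]; print('dome scene',P,d@LX,d@LY)
for t in [(11,-50,-15),(-11,-50,-15),(0,-57,-15),(0,-43,-15)]:
    q=p+T@np.array(t)/1000; d=q-np.r_[LO,0]; print(t,np.round([d@LX,d@LY,q[2]],4),proj(q,c),(proj(q,cs)-[200,180])*7)
```

```text
t 37.27 p [ 0.5876 -0.3401  0.1835] q [-0.233  0.634  0.669  2.111  0.577  0.184 -1.556] w 0.0856 F [-0.2  0.1  0.1]
tool x [0.953 0.302 0.018] y [ 0.242 -0.796  0.555] z [ 0.182 -0.525 -0.832] tilt 33.7
dome [ 0.57945035 -0.28759099  0.144     ] 0.35982947663550474 0.013018061021643561
dome scene [ 0.5724956  -0.28726276  0.142     ] 0.35756702774058086 0.006433411176513973
(11, -50, -15) [0.3624 0.0163 0.1684] [[196.95068877 263.68487977]] [[231.73602031 358.70752473]]
(-11, -50, -15) [ 0.3629 -0.0057  0.168 ] [[202.66538989 309.11690866]] [[229.88660684 324.29109984]]
(0, -57, -15) [0.3568 0.0052 0.1643] [[183.10882678 286.94246156]] [[242.97991978 343.94612309]]
(0, -43, -15) [0.3684 0.0054 0.1721] [[216.64534132 286.95776319]] [[218.57995075 338.90319285]]
```

Request:
drive_tool --pt "1 -1.7 2.5" --pt "1 -1.7 2.5" --pt "1 -1.7 2.5" --pt "0 -1.7 2.5" --pt "0 -1.7 2.5" --pt "0 -1.4 2.1" --pt "0 -1.4 2.1" --pt "0 -1.4 2.1" --pt "0 -1.4 2.1" --pt "0 0 0" --spin '[0,0,0,0,0,0,0,0,0,0]'

```text
time_s: 38.1
position: [0.5899, -0.34, 0.158]
tcp_rot: [2.53, 0.382, 0.139]
wrist_force: [-0.8, 1.7, 4.1]
grip_width: 0.0855
```

Run:
```python
from h import *
s,T=lst(); snap('wrist','w23.png',(60,140,300,380),2.5)
```

```text
t 38.1 p [ 0.5899 -0.34    0.158 ] q [-0.235  0.687  0.68   2.122  0.602  0.129 -1.607] w 0.0855 F [-0.8  1.7  4.1]
tool x [0.954 0.3   0.017] y [ 0.241 -0.796  0.555] z [ 0.18  -0.525 -0.832] tilt 33.7
grasp in loader [0.4025 0.0079 0.1738] F loader [-1.8 -0.3  4.1]
```

View pics/w23.png

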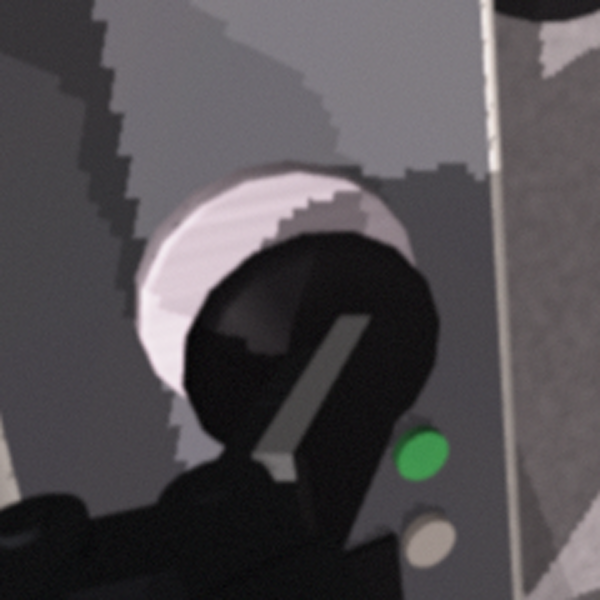

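Request:
drive_tool --pt "0 -0.8 1.2" --pt "0 -0.8 1.2" --pt "0 -0.8 1.2" --pt "0 -0.8 1.2" --pt "0 -0.8 1.2" --pt "0 -0.8 1.2" --pt "0 -0.8 1.2" --pt "0 -0.8 1.2" --pt "0 -0.8 1.2" --pt "0 0 0" --spin '[0,0,0,0,0,0,0,0,0,0]'

```text
time_s: 38.98
position: [0.5903, -0.3408, 0.1501]
tcp_rot: [2.527, 0.378, 0.145]
wrist_force: [-16.9, 24.4, 63.2]
grip_width: 0.0856
```

Run:
```python
from h import *
s,T=lst(); snap('wrist','w24.png',(60,140,300,380),2.5)
```

```text
t 38.98 p [ 0.5903 -0.3408  0.1501] q [-0.226  0.698  0.667  2.128  0.75   0.114 -1.764] w 0.0856 F [-16.9  24.4  63.2]
tool x [0.954 0.299 0.022] y [ 0.237 -0.795  0.558] z [ 0.184 -0.527 -0.83 ] tilt 34.0
grasp in loader [0.4034 0.008  0.1658] F loader [-28.2  -9.3  63.2]
```

View pics/w24.png

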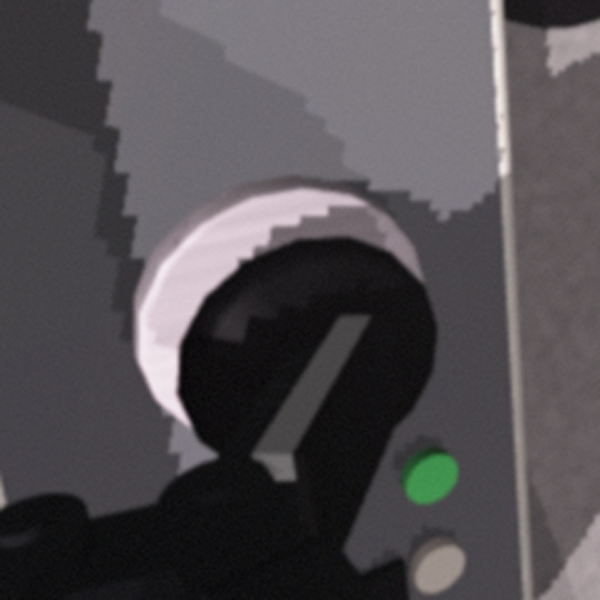

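Request:
drive_tool --pt "0 0.8 -1.2" --pt "0 1.6 -2.5" --pt "0 2.8 -4.2" --pt "0 4.4 -6.6" --pt "0 5.5 -8.3" --pt "0 6.6 -10" --pt "0 8.8 -13.3" --pt "0 11 -16.6" --pt "0 11 -16.6" --pt "0 11 -16.6" --spin '[0,0,0,0,0,0,0,0,0,0]'

```text
time_s: 39.87
position: [0.5879, -0.3399, 0.2611]
tcp_rot: [2.531, 0.382, 0.14]
wrist_force: [0.3, 0.2, -0.1]
grip_width: 0.0854
```

Run:
```python
from h import *
s,T=lst(); snap('wrist','w25.png'); snap('scene','s25.png',(200,130,400,290),4)
```

```text
t 39.87 p [ 0.5879 -0.3399  0.2611] q [-0.138  0.466  0.492  2.039  0.683  0.423 -1.592] w 0.0854 F [ 0.3  0.2 -0.1]
tool x [0.954 0.3   0.017] y [ 0.241 -0.797  0.555] z [ 0.18  -0.525 -0.832] tilt 33.7
grasp in loader [0.4019 0.006  0.2769] F loader [-0.1  0.3 -0.1]
```

View pics/w25.png

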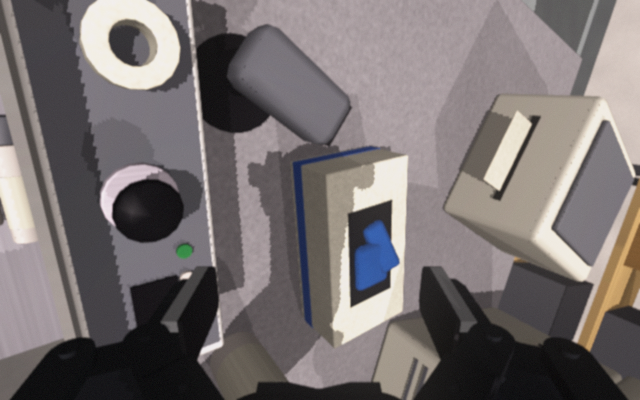

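View pics/s25.png

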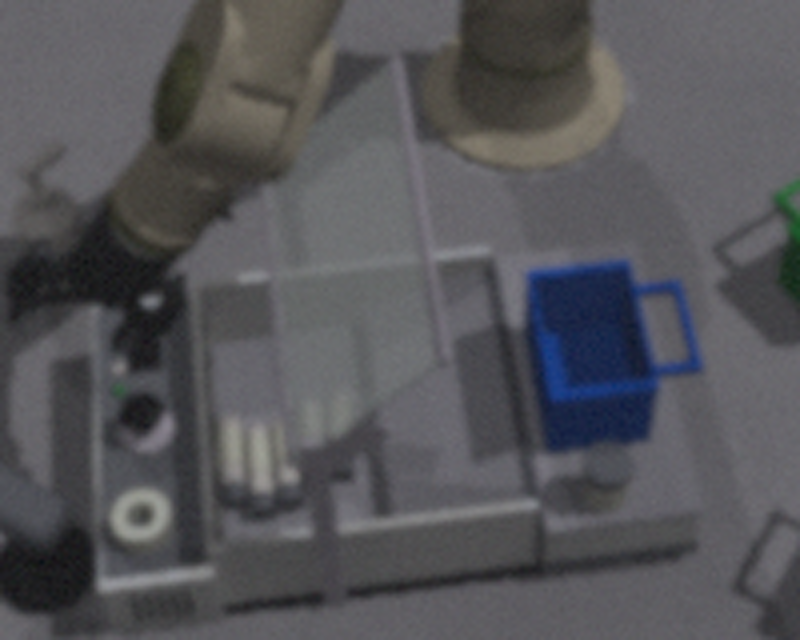

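Run:
```python
from h import *
s,T=lst(); print(r.hand_in())
```

```text
t 39.97 p [ 0.589  -0.341   0.2636] q [-0.138  0.463  0.493  2.037  0.683  0.422 -1.593] w 0.0857 F [-0.1  0.2 -1. ]
tool x [0.954 0.3   0.022] y [ 0.237 -0.796  0.556] z [ 0.184 -0.525 -0.831] tilt 33.8
grasp in loader [0.4032 0.0067 0.2794] F loader [-0.2 -0.1 -1. ]
the job is handed in; nothing more can be done
None
```

The job is done and handed in at 40 s of the 72 s allowed. The five tubes are in the hopper, the empty tote stands on the ledge, and the plunger has been pressed and released.

- **Tool tilt:** The drive only spins the tool about its own axis. I got the tilt of about 34° by driving the arm against its reach limits at full stretch before the first grasp.
- **Tipping:** I took the bar with a light 20 N grip and pushed the tote to the stop bar, which met it with about 24 N. I then tipped it over the bar until it lay on the chute. The wrist camera showed all five tubes in the hopper, at loader x of about 0.19 to 0.28 m.
- **Standing it back up:** This did not go cleanly. The tote slipped on the bar, came clear of it and hung from the gripper for about two seconds. I set it back against the bar and turned it upright. It landed about 10 mm short of the bar. When I let go, the force read about zero. The last picture shows it upright and empty, with the pot standing.
- **Plunger:** I pressed it with one fingertip of the open, tilted gripper, moving straight down. The force rose from 4 N to 63 N upward, well past the 10 N spring force, so I take it that it hit the stop. My estimate of the travel from the measured tool motion is only 10.5 ± 1.6 mm, so the full 12 mm rests on that force jump. After I lifted off, the dome looked fully up again and the label roll had not moved.
- **At hand-in:** The arm was touching nothing. I did not re-measure the bystander objects, but none looked moved in the pictures that showed them.

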